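# Tip a battery pack into the backup unit's bay and press it home

## Task

Load the upright battery pack into the backup power unit: with gentle pushes slide it, still standing, square up against the sill of the open bay, then push high on its face away from the bay so that it tips over the sill and lies on its side on the deck, its top with the two terminals towards the contact block. Then push it along the deck until its top meets the contact block and press it home steadily for about a second with 15 N at your hand, never pushing on it with more than 25 N at any time; then take the hand away and leave it there. Leave everything else on the bench where it stands.

Things in the scene. Friction and masses are not known exactly. Their poses are not given: they have to be found in the camera images.
- pack: Grey battery pack, 90 deep (x) x 110 wide (y) x 125 mm tall (z), 0.55-0.95 kg, too big to grasp; stands on the bench 32-67 mm short of the sill, turned up to 0.15 rad. Origin: centre of its underside; x points to its front face (towards the bay), z to its top with two flush copper terminals. Once tipped its z points along the bay's x, its x down, and the origin is the middle of its upright end face away from the contact block.
- pack_top (a point): Middle of the battery pack's top face, 125 mm along its z from its underside; the centre of mass lies half-way between. Friction on bench and deck is roughly 0.4 to 0.8: pushed below about 55 mm height the pack slides without tipping; at the sill it tips by a push of a few N near its top and leans round the sill's upper edge, the pushed face rising (rise with it: fingertips grip it), and past about 0.85 rad drops over.
- bay: Open battery bay of a low teal power unit, fixed. Origin: middle of the foot of the sill face, on the bench; x points level into the bay, to the robot's left. The sill is the front edge of a flat deck 22 mm high, x = 0 to 170 mm. Guide rails, inner faces at y = +-67 mm, stand 30 mm above the deck from x = 20 to 165 mm. Housing behind, 200 mm wide, 110 mm high. Pack home: its origin at x 40, z 67 mm here.
- block: Rigid contact block at the end of the bay's deck, 20 mm thick, 110 mm wide, 80 mm high, two copper contacts on its face towards the sill (at x = 165 mm of the bay). Origin: centre of its underside, on the deck; axes as the bay's. It does not give: build up the press by feel. Friction on the deck takes 3 to 7 N of the push on the pack.
- solvent: Bystander, to be left alone: capped amber solvent bottle, 68 mm across, 170 mm tall. Origin: on the bench under it, in the middle of its underside.
- beaker: Bystander, to be left alone: open glass beaker, 70 mm across, 85 mm tall. Origin: on the bench under it, in the middle of its underside.
- tipbox: Bystander, to be left alone: pale grey closed box, 120 x 80 x 50 mm. Origin: on the bench under it, in the middle of its underside.
- jar: Bystander, to be left alone: small glass jar with lid, 56 mm across, 70 mm tall. Origin: on the bench under it, in the middle of its underside.
- driver: Bystander, to be left alone: screwdriver lying on the bench. Origin: on the bench under it (lying along its x).
- wrench: Bystander, to be left alone: wrench lying on the bench. Origin: on the bench under it (lying along its x).
- vialrack: Bystander, to be left alone: white rack of small vials, 100 x 160 x 42 mm. Origin: on the bench under it, in the middle of its underside.
Not all that is in view belongs to the job. Of the things shaped like the pack, the grey one is meant.

How it is judged:
By the outcome, as a careful person would: the job done as asked, in the order asked, and still so for the second after the job is handed in, with the robot touching nothing.
It also fails if it takes over 69 s, if anything falls off the work surface, if the arm or the gripper's body presses on something with over 40 N, if the wrist force passes 120 N, or if a joint passes its speed limit or range.

## Robot

A 6-joint arm with a two-finger parallel gripper is mounted at the origin on the work surface. World frame = base frame: x ahead of the robot, y to its left, z up, the work surface at z = 0. Lengths are in mm, angles in rad, forces in N, time in s.
With the tool pointing down it reaches from about 350 to 775 mm from the base axis. Payload 7.3 kg.
Tool frame: the origin (TCP) lies at the centre of the arm's flange, where the gripper is bolted on; the fingertips stand 178 mm ahead of it and the grasp point (between the pads) lies 159 mm ahead of it; z points along the fingers, y is the direction in which the jaws open and shut (so a half turn about z gives the same grasp; the last joint's range is limited). The gripper opens to 92 mm and grips with 3 to 60 N. Pads are 19 mm wide; open, the fingers measure 130 mm over their backs; the gripper's body (75 mm by 190 mm) begins 47 mm behind the grasp point.
Start: joints at [1.077, 0.342, 1.524, -0, 1.275, -0.146], TCP at [178.914, 493.576, 404.741] pointing down, gripper open.
Joint ranges: [-2.53, 2.53], [-0.77, 2.02], [0.04, 2.7], [-1, 4.14], [0.28, 2.66], [-3.11, 3.11]. Speed limits (rad/s): [2.57, 2.57, 3.14, 3.14, 3.14, 3.14].

## Interface

Orientations are given as [roll, pitch, yaw] about the fixed x, y, z axes, in that order (R = Rz(yaw) Ry(pitch) Rx(roll)).
In Python, from plant import status, viewer, ticket gives the robot as it stands.
- The arm moves only by the tool play_rows, never from a script. Its argument "commands" is a list of rows, each an object with "offset": the shift along the tool's x, y, z in m, a list of three; "twist": the turn about the tool's z in degrees. A call has 1 to 5 rows; each row shifts and turns the commanded pose from where the row before left it, along the tool's axes as they then stand; what a row does not reach is not made up. A row lasts 1/10 s, in which the tool goes at most 50 mm and 8.59 degrees, less where a joint would pass 70% of its speed; a pose out of reach is approached as far as the arm can. A call with a gripper value outside its range is refused whole. "jaw" is the closure in counts, from 0 (fully open) to 255 (shut), set as the call begins (left out, the last holds). The fingers move at their own pace and stop on an object; the grip force is fixed at half the most. Time passes only in rows, so rows that do not move let the fingers close. It gives the time, the measured TCP pose, the force and the opening at its end, in the units of the state.
- status.get_obs(): the state, without advancing time (a new reading comes with each control period).
- viewer.capture(name): name is "scene" or "top" or "wrist"; returns the picture (384x512x3 uint8, red, green, blue); there is no depth.
- viewer.camera_params(name): a dict with "fov_y" (degrees; the focal length in pixels is half the picture's height over the tangent of half this angle, whatever the lens; pixels are square), "cx", "cy" (the principal point, pixels), "rvec" (rotation vector, rad) and "tvec" (3), from world to camera coordinates, as OpenCV has them; the wrist camera has in their place "T_tool_cam" (4x4, takes a point from camera to tool coordinates, whose origin is the TCP and whose axes are the flange's). Camera axes: x right, y down, z forward; pixel columns grow to the right and rows downward; lengths in mm; the calibration is good to about 2 mm. The wrist camera is an equidistant fisheye: a pixel r from the principal point sees the ray r / f radians off the axis. A picture is of the moment at which its call begins: read the wrist's pose just before it. camera_params takes no time and is no camera call.
- ticket.close_job(): hands the job in, once; it reports no verdict.
The state is a dict: "time": time; "joint_positions": joint angles; "dq": joint speeds; "tau": joint torques, N m; "tool_pos": TCP position; "tcp_rot": TCP orientation; "contact_force": force on the tool from outside, world axes, zero at the start; "moment": the same for the moment, N m; "grip_width": finger opening in mm.
Only numpy, scipy, OpenCV 4.12 (cv2) and the standard library are available. Lean on these libraries where they do the work, as an engineer would, in place of code of your own. Each camera call takes 0.05 s, during which the arm holds its last target.

## Working session

There is one attempt and no reset: what is moved stays moved. The work goes in short steps, Python scripts to look and compute and a tool call to move; the robot and the scene stay as the last step left them, time stands still between calls to the robot, and variables do not carry over. Pictures are saved under pics/ and viewed, and the job is handed in when it is done.

Besides the shell and the picture viewer there is one more tool, called after "Request:" by a JSON object that holds its "method" and its "body", one argument or row to a line. play_rows: Moves the arm, as the interface text tells. Its arguments: {"type":"object","properties":{"commands":{"type":"array"},"jaw":{"type":"number"}},"required":["commands"]}

```bash
mkdir -p pics; ls; python3 - <<'E'
from plant import status, viewer
import cv2,numpy as np
o=status.get_obs();print(o)
for n in("scene","top"):
    im=viewer.capture(n);cv2.imwrite(f"pics/{n}0.png",im[:,:,::-1]);print(n,viewer.camera_params(n))
print(viewer.camera_params("wrist"))
E
```

```text
pics
{'time': 0.0, 'joint_positions': array([ 1.07698935e+00,  3.42758471e-01,  1.52503227e+00, -8.22751207e-06,
        1.27541582e+00, -1.46016486e-01]), 'dq': array([ 0.00012064, -0.00015006,  0.00190225, -0.00117693, -0.00049838,
       -0.00114049]), 'tau': array([-1.78647311e-03, -4.31251645e+01, -2.44211268e+01,  7.15040253e-02,
        5.62210358e-02, -1.47780415e-04]), 'tool_pos': array([178.85437567, 493.45049093, 404.02086833]), 'tcp_rot': array([-3.13999478e+00, -2.27036814e-04,  2.79380438e+00]), 'contact_force': array([-0.54109289, -0.10417795, -0.70969952]), 'moment': array([ 0.04740901, -0.00994447,  0.03644441]), 'grip_width': 91.94334589771076}
scene {'fov_y': 51.816650115591436, 'cx': 258.00356108980685, 'cy': 184.60414276193453, 'rvec': array([ 1.14954233,  2.53248202, -0.77718728]), 'tvec': array([ 383.18927699, -289.79300042, 1641.17532687])}
top {'fov_y': 51.91704147503151, 'cx': 255.9913094257906, 'cy': 193.27820844908138, 'rvec': array([ 2.10358245, -2.12606884,  0.22495239]), 'tvec': array([ -26.8425554 ,  542.37983717, 1373.59856987])}
{'fov_y': 65.70646984690485, 'cx': 251.3086224597498, 'cy': 194.07236337439005, 'T_tool_cam': array([[-2.59844996e-05, -9.62617780e-01, -2.70863452e-01,
         7.36218767e+01],
       [ 9.99999916e-01, -1.35640258e-04,  3.86117899e-04,
         2.44978345e+00],
       [-4.08423943e-04, -2.70863419e-01,  9.62617703e-01,
         1.89601411e+01],
       [ 0.00000000e+00,  0.00000000e+00,  0.00000000e+00,
         1.00000000e+00]])}
```

View pics/scene0.png

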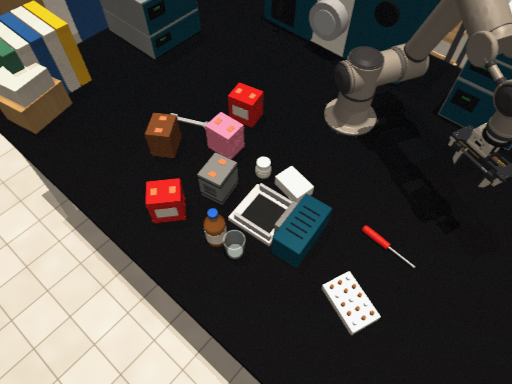

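View pics/top0.png

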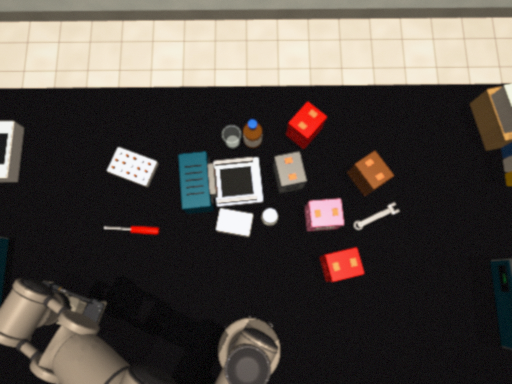

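The grey pack shows at top (290,170) and scene (217,178). The similarly shaped boxes in the top view are red (306,124), brown (370,172), pink (325,214) and red (342,264). I choose the grey one, next to the teal bay (top 235,182), and check it in enlarged crops.

```bash
python3 - <<'E'
import cv2
a=cv2.imread("pics/top0.png")[105:245,170:350];cv2.imwrite("pics/top0c.png",cv2.resize(a,None,fx=4.2,fy=4.2,interpolation=cv2.INTER_CUBIC))
a=cv2.imread("pics/scene0.png")[140:270,180:340];cv2.imwrite("pics/scene0c.png",cv2.resize(a,None,fx=4.5,fy=4.5,interpolation=cv2.INTER_CUBIC))
E
```

```text
(no output)
```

View pics/top0c.png

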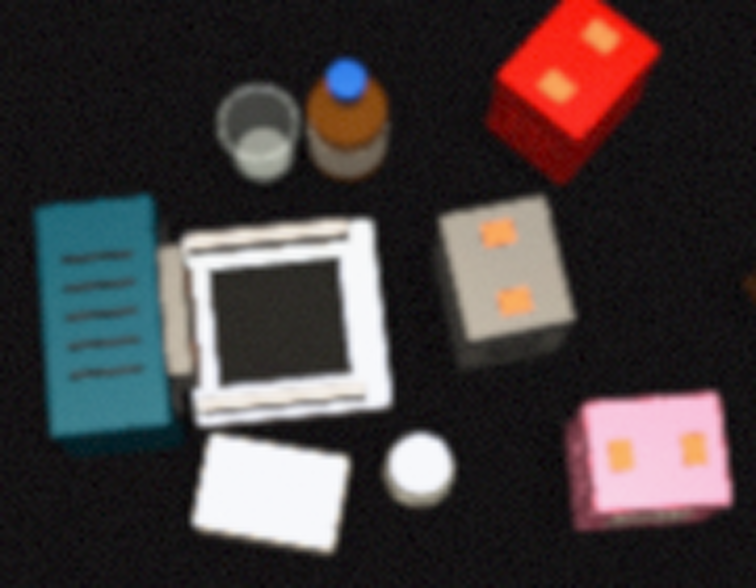

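View pics/scene0c.png

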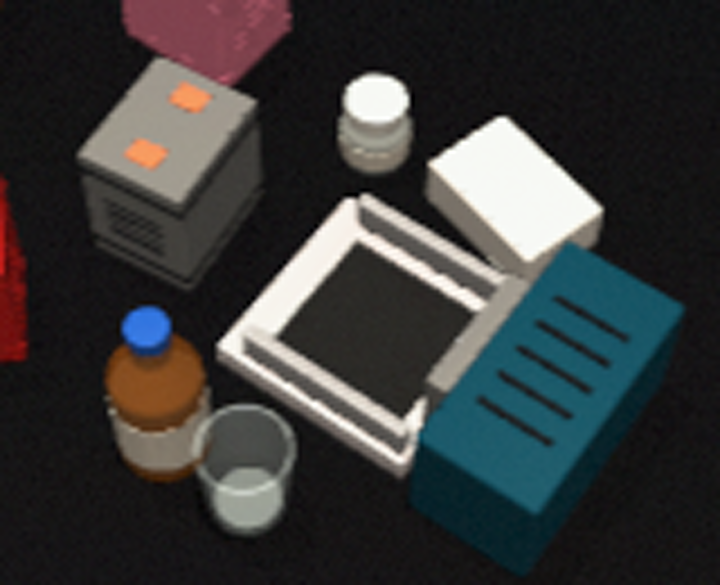

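```bash
cat > h.py <<'E'
import numpy as np,cv2
from plant import status,viewer
def K(p):
    f=192/np.tan(np.radians(p['fov_y'])/2); return np.array([[f,0,p['cx']],[0,f,p['cy']],[0,0,1]])
def ray(name,uv,z):
    p=viewer.camera_params(name);R=cv2.Rodrigues(p['rvec'])[0];t=p['tvec']
    uv=np.atleast_2d(uv).astype(float);d=np.c_[uv,np.ones(len(uv))]@np.linalg.inv(K(p)).T@R
    c=-R.T@t; s=(z-c[2])/d[:,2]; return c+s[:,None]*d
def proj(name,P):
    p=viewer.camera_params(name)
    return cv2.projectPoints(np.float64(P).reshape(-1,1,3),p['rvec'],p['tvec'],K(p),None)[0][:,0]
def crop(uv,off,s): return (np.float64(uv)+.5)/s-.5+off
E
python3 - <<'E'
from h import *
np.set_printoptions(suppress=True,precision=1)
T=lambda u,z:ray("top",crop(u,[170,105],4.2),z)[:,:2]
S=lambda u,z:ray("scene",crop(u,[180,140],4.5),z)[:,:2]
def an(n,a):print(n,a.tolist() if 0 else a,'mean',a.mean(0)); e=np.diff(np.r_[a,a[:1]],axis=0);print(' len',np.linalg.norm(e,axis=1),'ang',np.degrees(np.arctan2(e[:,1],e[:,0])))
an('packT',T([(438,215),(545,196),(577,320),(467,340)],125))
an('packS',S([(78,157),(163,57),(258,102),(181,206)],125))
an('deckT',T([(182,235),(373,219),(392,408),(198,426)],22))
an('sillS',S([(217,348),(350,200)],22))
an('houseT',T([(35,205),(152,195),(172,428),(52,440)],110))
an('houseS',S([(413,432),(570,243),(685,308),(530,515)],110))
an('bottleT cap',T([(347,79)],170)); an('bottS',S([(147,328)],170))
an('beakT',T([(259,125)],85)); an('beakS',S([(246,448)],85))
an('jarT',T([(421,463)],70)); an('jarS',S([(376,99)],70))
an('boxT',T([(210,434),(350,456),(331,551),(193,526)],50))
an('pinkT',T([(582,404),(718,392),(732,500),(590,514)],125))
an('redT',T([(575,-3),(661,48),(579,138),(497,75)],125))
E
```

```text
packT [[ 661.7  -96.7]
 [ 677.5 -186.9]
 [ 570.1 -209.8]
 [ 554.1 -118.4]] mean [ 615.8 -152.9]
 len [ 91.6 109.8  92.8 109.8] ang [ -80.1 -168.   100.    11.4]
packS [[ 686.5 -180.2]
 [ 577.7 -199.6]
 [ 561.5 -115.6]
 [ 667.8  -93. ]] mean [ 623.4 -147.1]
 len [110.5  85.5 108.6  89.1] ang [-169.9  100.9   12.   -77.9]
deckT [[677.2 128.4]
 [690.5 -43.6]
 [516.9 -58.2]
 [502.6 112.4]] mean [596.8  34.7]
 len [172.5 174.2 171.2 175.3] ang [ -85.6 -175.2   94.8    5.2]
sillS [[697.1 -37.1]
 [529.4 -50.7]] mean [613.2 -43.9]
 len [168.2 168.2] ang [-175.4    4.6]
houseT [[678.5 243.9]
 [686.4 144.9]
 [485.6 125.4]
 [476.6 223.9]] mean [581.8 184.5]
 len [ 99.3 201.8  98.9 202.9] ang [ -85.4 -174.5   95.2    5.6]
houseS [[690.4 144.9]
 [498.6 132.6]
 [488.7 226.8]
 [686.2 241.5]] mean [591.  186.5]
 len [192.2  94.7 198.1  96.7] ang [-176.3   96.     4.2  -87.5]
bottleT cap [[765.3 -21.6]] mean [765.3 -21.6]
 len [0.] ang [0.]
bottS [[772.6 -18.2]] mean [772.6 -18.2]
 len [0.] ang [0.]
beakT [[757.5  55.7]] mean [757.5  55.7]
 len [0.] ang [0.]
beakS [[764.9  59.2]] mean [764.9  59.2]
 len [0.] ang [0.]
jarT [[460.4 -80.9]] mean [460.4 -80.9]
 len [0.] ang [0.]
jarS [[467.6 -77.7]] mean [467.6 -77.7]
 len [0.] ang [0.]
boxT [[490.6  99.3]
 [470.2 -20.9]
 [388.9  -4. ]
 [411.4 113.2]] mean [440.3  46.9]
 len [121.9  83.  119.3  80.4] ang [-99.6 168.3  79.1  -9.9]
pinkT [[ 499.4 -211.2]
 [ 508.3 -323.1]
 [ 419.2 -329.5]
 [ 409.  -214.2]] mean [ 459.  -269.5]
 len [112.3  89.3 115.8  90.4] ang [ -85.5 -175.9   95.     1.9]
redT [[ 856.5 -218.8]
 [ 809.  -290.8]
 [ 728.5 -217.4]
 [ 785.8 -149.6]] mean [ 794.9 -219.2]
 len [ 86.2 108.9  88.8  99. ] ang [-123.4  137.7   49.8  -44.4]
```

The crop confirms it: grey body with two copper terminals, top corners in the crop at (438,215), (545,196), (577,320) and (467,340). In the bay frame it stands about 58 mm short of the sill, turned about +6°. I'll move over to behind it at a safe height.

Request:
{"method": "play_rows", "body": {
  "commands": [
    {"offset":[-0.034,-0.027,0],"twist":0},
    {"offset":[-0.034,-0.027,0],"twist":0},
    {"offset":[-0.034,-0.027,0],"twist":0},
    {"offset":[-0.034,-0.027,0],"twist":0},
    {"offset":[-0.034,-0.027,0],"twist":0}
  ],
  "jaw": 116
}}

```text
time: 0.6
tool_pos: [293.1, 307.2, 404.5]
tcp_rot: [-3.141, -0.0, 2.794]
contact_force: [1.4, 0.4, 2.1]
grip_width: 56.4
```

Request:
{"method": "play_rows", "body": {
  "commands": [
    {"offset":[-0.034,-0.027,0],"twist":0},
    {"offset":[-0.034,-0.027,0],"twist":0},
    {"offset":[-0.034,-0.027,0],"twist":0},
    {"offset":[-0.034,-0.027,0],"twist":0},
    {"offset":[-0.034,-0.027,0],"twist":0}
  ]
}}

```text
time: 1.1
tool_pos: [407.0, 122.2, 404.6]
tcp_rot: [3.141, -0.0, 2.794]
contact_force: [-0.3, 0.4, -0.6]
grip_width: 50.1
```

Request:
{"method": "play_rows", "body": {
  "commands": [
    {"offset":[-0.034,-0.027,0],"twist":0},
    {"offset":[-0.034,-0.027,0],"twist":0},
    {"offset":[-0.034,-0.027,0],"twist":0},
    {"offset":[-0.034,-0.027,0],"twist":0},
    {"offset":[-0.034,-0.027,0],"twist":0}
  ]
}}

```text
time: 1.6
tool_pos: [520.9, -62.8, 404.4]
tcp_rot: [3.141, -0.001, 2.793]
contact_force: [0.6, -0.2, 1.1]
grip_width: 50.2
```

Request:
{"method": "play_rows", "body": {
  "commands": [
    {"offset":[0,0,0],"twist":8.2},
    {"offset":[0,0,0],"twist":8.2},
    {"offset":[0,0,0],"twist":8.2},
    {"offset":[0,0,0],"twist":8.2}
  ]
}}

```text
time: 2.0
tool_pos: [520.3, -61.2, 404.2]
tcp_rot: [-3.141, -0.001, 2.215]
contact_force: [0.5, 0.1, 0.6]
grip_width: 50.0
```

Request:
{"method": "play_rows", "body": {
  "commands": [
    {"offset":[0,0,0],"twist":8.2},
    {"offset":[0,0,0],"twist":8.2},
    {"offset":[0,0,0],"twist":8.2},
    {"offset":[0,0,0],"twist":7.8},
    {"offset":[0,0,0],"twist":0}
  ]
}}

```text
time: 2.5
tool_pos: [520.3, -61.0, 404.4]
tcp_rot: [-3.141, -0.0, 1.655]
contact_force: [0.3, 0.2, -0.1]
grip_width: 50.2
```

```bash
cat >> h.py <<'E'
from scipy.spatial.transform import Rotation as Ro
def wray(obs,uv,z):
    p=viewer.camera_params("wrist");f=192/np.tan(np.radians(p['fov_y'])/2)
    uv=np.atleast_2d(uv).astype(float)-[p['cx'],p['cy']];r=np.linalg.norm(uv,axis=1);th=r/f
    d=np.c_[uv/r[:,None]*np.sin(th)[:,None],np.cos(th)]
    T=p['T_tool_cam'];R=Ro.from_euler('xyz',obs['tcp_rot']).as_matrix()
    d=d@T[:3,:3].T@R.T;c=R@T[:3,3]+obs['tool_pos'];s=(z-c[2])/d[:,2];return c+s[:,None]*d
def shot(cam,name,s=1.5,box=None):
    o=status.get_obs();im=viewer.capture(cam)[:,:,::-1]
    if box: im=im[box[1]:box[3],box[0]:box[2]]
    cv2.imwrite(f"pics/{name}.png",cv2.resize(im,None,fx=s,fy=s,interpolation=cv2.INTER_CUBIC));return o
E
python3 - <<'E'
from h import *
o=shot("wrist","w1",1.5);print(o)
E
```

```text
{'time': 2.5, 'joint_positions': array([-2.63038720e-01,  3.40407650e-01,  1.52758008e+00,  1.23654827e-04,
        1.27442004e+00, -3.46956299e-01]), 'dq': array([-0.00020297, -0.00036331, -0.00182097,  0.00089224,  0.000229  ,
       -0.14224919]), 'tau': array([ 6.35623073e-04, -4.30280221e+01, -2.44416475e+01,  7.54237245e-02,
        5.61386836e-02,  1.45112347e+00]), 'tool_pos': array([520.2785245 , -60.9609406 , 404.35053442]), 'tcp_rot': array([-3.14086631e+00, -3.88358788e-04,  1.65467760e+00]), 'contact_force': array([ 0.26285278,  0.17317219, -0.07087554]), 'moment': array([-0.05254947,  0.02031683,  0.01592107]), 'grip_width': 50.20355606224905}
```

View pics/w1.png

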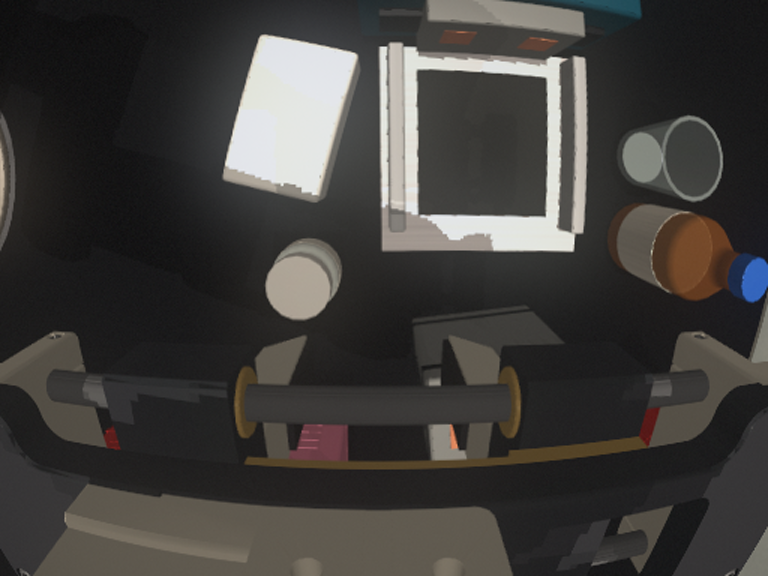

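```bash
python3 - <<'E'
from h import *
o=status.get_obs()
np.set_printoptions(suppress=True,precision=1)
uv=(np.array([(382,250),(575,250.),(381,47),(413,320),(525,306)])+.5)/1.5-.5
P=wray(o,uv,22);print(P)
a=P[0]-P[1];print(np.degrees(np.arctan2(a[1],a[0]))-90, (P[0]+P[1])/2)
print('jar lid',wray(o,(np.array([[298,287]])+.5)/1.5-.5,70))
print('pack front foot',wray(o,uv[3:],0), 'top?',wray(o,uv[3:],125))
E
```

```text
[[ 523.7  -51.7   22. ]
 [ 693.8  -34.2   22. ]
 [ 507.9  116.3   22. ]
 [ 556.  -110.3   22. ]
 [ 654.7  -89.3   22. ]]
-264.1281615461348 [608.7 -42.9  22. ]
jar lid [[463.  -75.8  70. ]]
pack front foot [[ 558.5 -117.9    0. ]
 [ 663.2  -95.6    0. ]] top? [[544.1 -75.  125. ]
 [614.8 -60.  125. ]]
```

```bash
python3 - <<'E'
import cv2
a=cv2.imread("pics/top0.png")[130:230,280:420];cv2.imwrite("pics/br.png",cv2.resize(a,None,fx=5,fy=5,interpolation=cv2.INTER_CUBIC))
E
```

```text
(no output)
```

View pics/br.png

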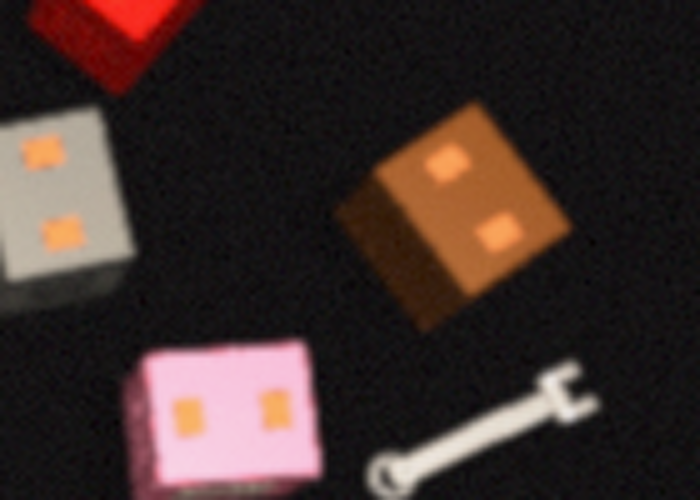

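Request:
{"method": "play_rows", "body": {
  "commands": [
    {"offset":[-0.04,0.018,0],"twist":-0.35},
    {"offset":[-0.039,0.018,0],"twist":0},
    {"offset":[-0.039,0.018,0],"twist":0},
    {"offset":[-0.039,0.018,0],"twist":0},
    {"offset":[-0.039,0.018,0],"twist":0}
  ]
}}

```text
time: 3.05
tool_pos: [628.2, -249.6, 404.4]
tcp_rot: [-3.141, -0.0, 1.666]
contact_force: [0.5, -0.1, 0.1]
grip_width: 49.8
```

```bash
python3 - <<'E'
from h import *
np.set_printoptions(suppress=True,precision=1)
c=crop([(475,102),(572,228),(468,297),(375,172)],[280,130],5);print(ray("top",c,125))
print(ray("top",crop([(333,211),(424,332)],[280,130],5),0))
o=shot("wrist","w2",1.5);print(o['tool_pos'],o['tcp_rot'],status.get_obs()['tcp_rot'])
E
```

```text
[[ 679.6 -453.   125. ]
 [ 587.2 -514.   125. ]
 [ 538.7 -437.9  125. ]
 [ 629.  -379.   125. ]]
[[ 634.2 -378.4    0. ]
 [ 539.2 -441.6    0. ]]
[ 628.2 -249.6  404.4] [-3.1 -0.   1.7] [3.1 0.  1.7]
```

View pics/w2.png

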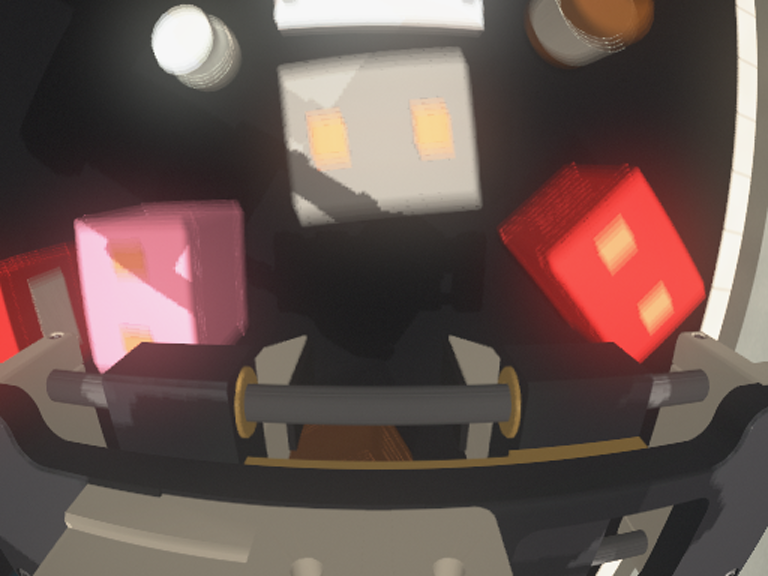

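```bash
python3 - <<'E'
from h import *
np.set_printoptions(suppress=True,precision=1)
o=status.get_obs();print(o['tool_pos'],o['tcp_rot'][2])
uv=(np.array([(277,68),(463,48),(482,207),(301,226)])+.5)/1.5-.5
P=wray(o,uv,125)[:,:2];print(P,P.mean(0));e=np.diff(np.r_[P,P[:1]],axis=0);print(np.linalg.norm(e,axis=1),np.degrees(np.arctan2(e[:,1],e[:,0])))
b=np.array([608.5,-45.5]);x=np.array([-.0906,.9959]);y=np.array([-x[1],x[0]])
for q in np.r_[P,[P.mean(0)]]: print((q-b)@x,(q-b)@y)
E
```

```text
[ 629.6 -255.2  402.6] 1.662015410334266
[[ 559.9 -124.5]
 [ 666.  -102.8]
 [ 686.7 -196.1]
 [ 581.7 -217.5]] [ 623.6 -160.2]
[108.4  95.6 107.1  95.5] [  11.5  -77.5 -168.5  103.2]
-74.25451274474676 55.60488721598751
-62.303451069131675 -52.11250078005488
-157.1020821049005 -64.19594059018247
-168.83506060211207 42.30089114280386
-115.62377663022274 -4.600665752861528
```

Request:
{"method": "play_rows", "body": {
  "commands": [
    {"offset":[0,0,0.04],"twist":0},
    {"offset":[0,0,0.04],"twist":0},
    {"offset":[0,0,0.04],"twist":0},
    {"offset":[0,0,0.036],"twist":0},
    {"offset":[0,0,0],"twist":0}
  ]
}}

```text
time: 3.6
tool_pos: [625.9, -247.2, 242.6]
tcp_rot: [-3.132, -0.007, 1.665]
contact_force: [0.4, 0.5, -1.1]
grip_width: 50.3
```

Request:
{"method": "play_rows", "body": {
  "commands": [
    {"offset":[0,0.003,0],"twist":0},
    {"offset":[0,0,0],"twist":0}
  ]
}}

```text
time: 3.8
tool_pos: [631.6, -248.1, 251.5]
tcp_rot: [3.138, 0.002, 1.663]
contact_force: [0.4, 0.2, 0.8]
grip_width: 49.9
```

```bash
python3 - <<'E'
from h import *
o=shot("wrist","w3",1.5);print(o['tool_pos'],o['tcp_rot'])
shot("scene","s3",4.5,(180,120,340,250))
E
```

```text
[ 631.64332141 -248.06638122  251.48347069] [3.13751128e+00 2.45199565e-03 1.66322044e+00]
```

View pics/w3.png

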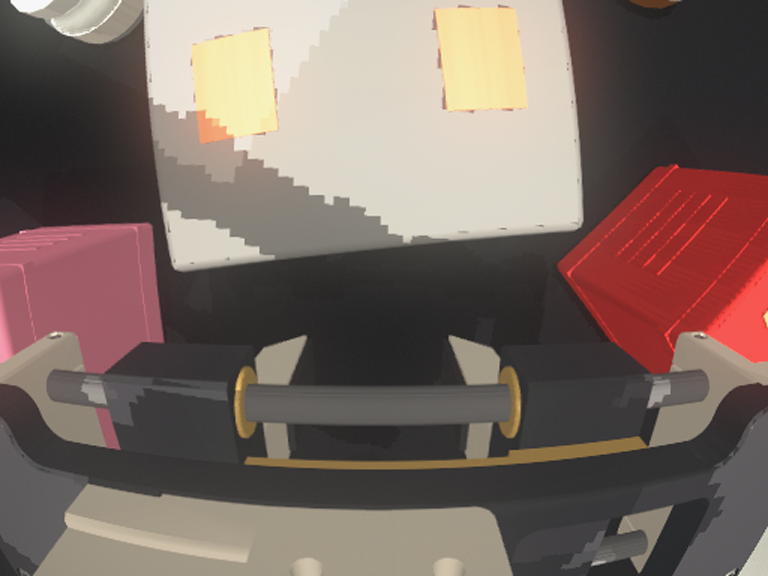

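View pics/s3.png

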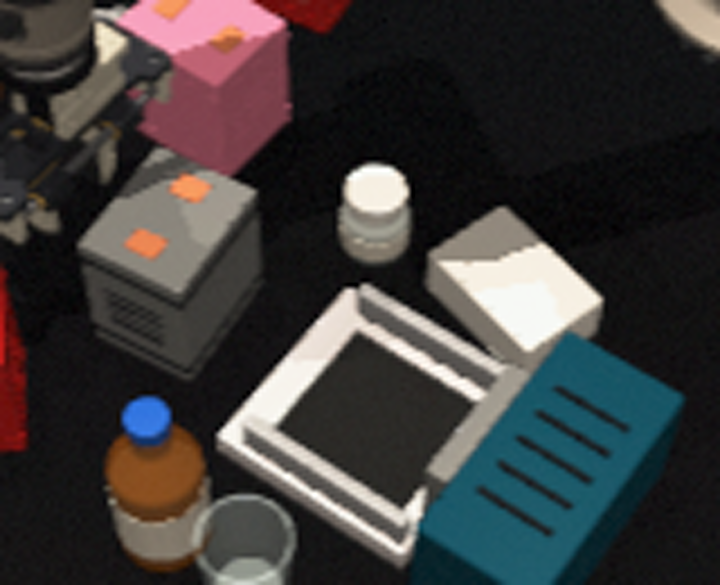

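```bash
cat >> h.py <<'E'
B=np.array([608.5,-45.5]);TH=np.radians(95.2)
def bay(P):
    P=np.atleast_2d(P)[:,:2]-B;c,s=np.cos(TH),np.sin(TH);return np.c_[P@[c,s],P@[-s,c]]
E
python3 - <<'E'
from h import *
np.set_printoptions(suppress=True,precision=1)
o=status.get_obs();print(o['tool_pos'],o['tcp_rot'],bay(o['tool_pos']))
P=wray(o,(np.array([(175,270),(582,228)])+.5)/1.5-.5,125);print(P,bay(P),np.degrees(np.arctan2(*(P[1]-P[0])[1::-1])))
E
```

```text
[ 631.2 -248.   251.4] [3.1 0.  1.7] [[-203.7   -4.3]]
[[ 574.2 -202.1  125. ]
 [ 679.5 -181.2  125. ]] [[-152.9   48.3]
 [-141.6  -58.4]] 11.231597768133405
```

Request:
{"method": "play_rows", "body": {
  "commands": [
    {"offset":[0.015,-0.002,0.003],"twist":0},
    {"offset":[0.015,0,0.001],"twist":0},
    {"offset":[0.006,0,0],"twist":0},
    {"offset":[0.003,0,0],"twist":0}
  ]
}}

```text
time: 4.3
tool_pos: [625.2, -209.1, 246.0]
tcp_rot: [3.141, 0.003, 1.664]
contact_force: [-2.0, -5.8, 2.8]
grip_width: 50.0
```

Request:
{"method": "play_rows", "body": {
  "commands": [
    {"offset":[0.003,0,0],"twist":0},
    {"offset":[0.003,0,0],"twist":0}
  ]
}}

```text
time: 4.5
tool_pos: [624.5, -204.3, 245.9]
tcp_rot: [3.141, 0.003, 1.662]
contact_force: [-3.0, -5.8, 3.0]
grip_width: 49.8
```

Request:
{"method": "play_rows", "body": {
  "commands": [
    {"offset":[0.003,0,0.0005],"twist":0},
    {"offset":[0.003,0,0.0005],"twist":0}
  ]
}}

```text
time: 4.7
tool_pos: [624.0, -198.6, 244.9]
tcp_rot: [3.14, 0.003, 1.662]
contact_force: [-1.9, -6.3, 3.7]
grip_width: 49.9
```

Request:
{"method": "play_rows", "body": {
  "commands": [
    {"offset":[0.004,0,0.0004],"twist":0},
    {"offset":[0.004,0,0.0004],"twist":0},
    {"offset":[0.004,0,0.0004],"twist":0},
    {"offset":[0.004,0,0.0004],"twist":0}
  ]
}}

```text
time: 5.1
tool_pos: [623.1, -183.3, 244.1]
tcp_rot: [3.138, 0.005, 1.662]
contact_force: [0.3, -8.6, 6.4]
grip_width: 50.3
```

Request:
{"method": "play_rows", "body": {
  "commands": [
    {"offset":[0.004,0,0.0004],"twist":0},
    {"offset":[0.004,0,0.0004],"twist":0},
    {"offset":[0.004,0,0.0004],"twist":0},
    {"offset":[0.004,0,0.0004],"twist":0}
  ]
}}

```text
time: 5.5
tool_pos: [622.2, -167.8, 243.5]
tcp_rot: [3.135, 0.007, 1.661]
contact_force: [0.3, -10.6, 7.2]
grip_width: 49.7
```

```bash
python3 - <<'E'
from h import *
o=shot("wrist","w4",1.5);print(o['tool_pos'],o['tcp_rot'],bay(o['tool_pos']))
shot("scene","s4",4.5,(180,120,340,250))
E
```

```text
[ 622.15706931 -167.80806227  243.50479735] [3.13507027 0.00663929 1.66128581] [[-123.04246647   -2.51576699]]
```

View pics/w4.png

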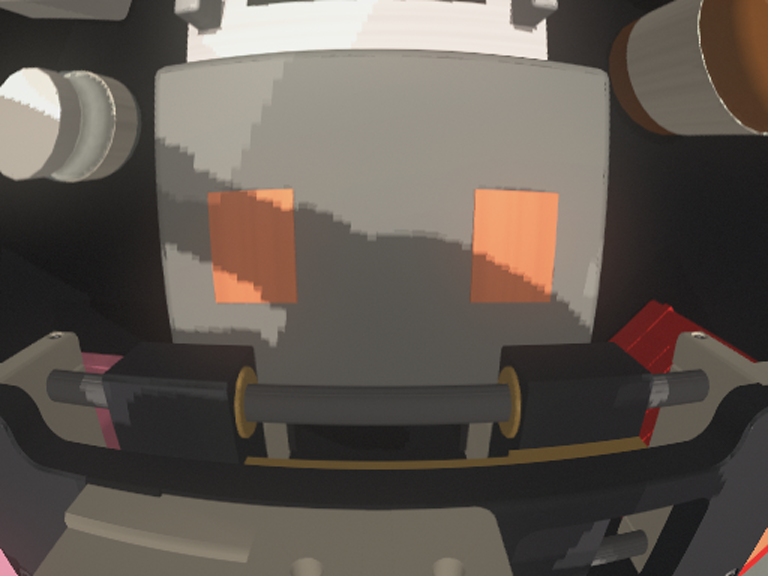

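View pics/s4.png

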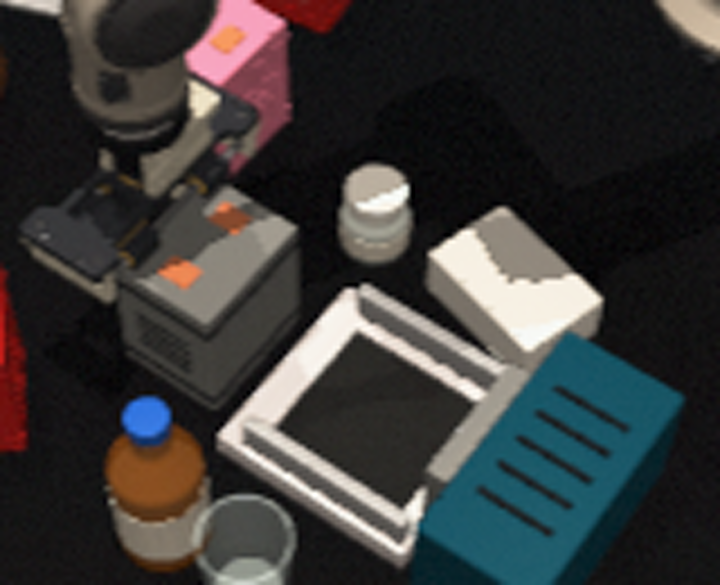

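```bash
python3 - <<'E'
from h import *
np.set_printoptions(suppress=True,precision=1)
o=status.get_obs()
P=wray(o,(np.array([(155,72),(608,72)])+.5)/1.5-.5,125);print(bay(P))
P=wray(o,(np.array([(187,58),(548,60)])+.5)/1.5-.5,22);print('deck sides',bay(P))
P=wray(o,(np.array([(223,10),(512,10)])+.5)/1.5-.5,52);print('rails',bay(P))
E
```

```text
[[-21.4  48.9]
 [-20.9 -59.1]]
deck sides [[  9.9  85.6]
 [  7.7 -84.6]]
rails [[ 20.5  57.4]
 [ 19.6 -57.7]]
```

Request:
{"method": "play_rows", "body": {
  "commands": [
    {"offset":[0.004,-0.001,0],"twist":0},
    {"offset":[0.004,-0.001,0],"twist":0},
    {"offset":[0.004,-0.001,0],"twist":0},
    {"offset":[0.003,-0.001,0],"twist":0}
  ]
}}

```text
time: 6.0
tool_pos: [617.1, -152.6, 243.2]
tcp_rot: [3.134, 0.005, 1.661]
contact_force: [3.5, -7.4, 5.2]
grip_width: 49.9
```

Request:
{"method": "play_rows", "body": {
  "commands": [
    {"offset":[0.002,-0.0005,0],"twist":0},
    {"offset":[0.002,0,0],"twist":0}
  ]
}}

```text
time: 6.2
tool_pos: [616.1, -148.9, 243.2]
tcp_rot: [3.135, 0.006, 1.661]
contact_force: [0.6, -8.5, 6.5]
grip_width: 50.3
```

```bash
python3 - <<'E'
from h import *
o=shot("wrist","w5",1.5);print(o['tool_pos'],o['tcp_rot'],bay(o['tool_pos']))
E
```

```text
[ 616.11023022 -148.92621514  243.18713312] [3.13479335 0.00571453 1.6612609 ] [[-103.69028887    1.7948752 ]]
```

View pics/w5.png

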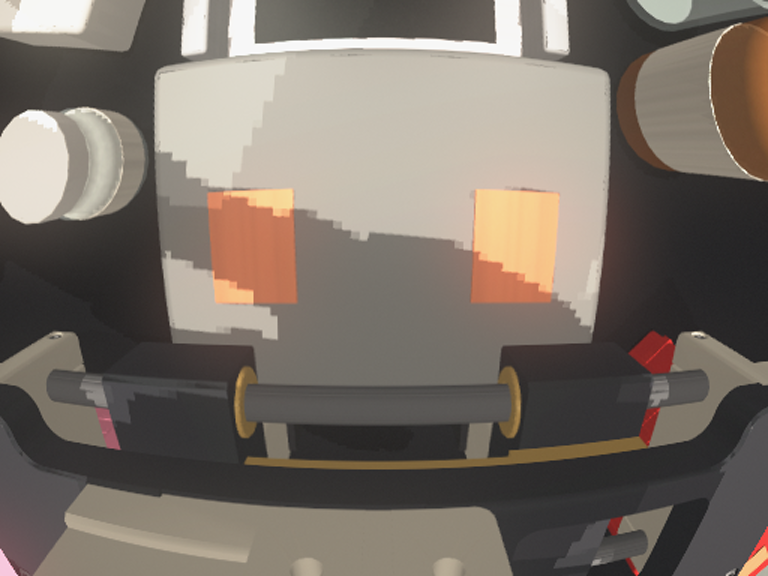

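Request:
{"method": "play_rows", "body": {
  "commands": [
    {"offset":[0.0015,0,0],"twist":0},
    {"offset":[0.0015,0,0],"twist":0}
  ]
}}

```text
time: 6.45
tool_pos: [615.8, -146.2, 243.2]
tcp_rot: [3.135, 0.006, 1.661]
contact_force: [1.1, -11.8, 7.7]
grip_width: 49.7
```

Request:
{"method": "play_rows", "body": {
  "commands": [
    {"offset":[0.001,0,0],"twist":0},
    {"offset":[0.001,0,0],"twist":0}
  ]
}}

```text
time: 6.65
tool_pos: [615.8, -145.3, 243.7]
tcp_rot: [3.134, 0.009, 1.663]
contact_force: [2.0, -16.9, 8.2]
grip_width: 50.1
```

Request:
{"method": "play_rows", "body": {
  "commands": [
    {"offset":[0.001,0,0],"twist":0}
  ]
}}

```text
time: 6.75
tool_pos: [615.7, -144.9, 243.9]
tcp_rot: [3.134, 0.011, 1.663]
contact_force: [2.0, -19.8, 8.7]
grip_width: 50.2
```

Request:
{"method": "play_rows", "body": {
  "commands": [
    {"offset":[0.001,0,0],"twist":0}
  ]
}}

```text
time: 6.85
tool_pos: [615.7, -144.5, 244.1]
tcp_rot: [3.134, 0.012, 1.663]
contact_force: [1.6, -21.6, 9.0]
grip_width: 50.1
```

Request:
{"method": "play_rows", "body": {
  "commands": [
    {"offset":[-0.004,0,0],"twist":0},
    {"offset":[-0.008,0,0],"twist":0},
    {"offset":[0,0,0],"twist":0}
  ]
}}

```text
time: 7.15
tool_pos: [615.3, -152.7, 240.6]
tcp_rot: [3.141, -0.0, 1.661]
contact_force: [0.5, 0.5, -0.0]
grip_width: 50.2
```

```bash
python3 - <<'E'
from h import *
o=shot("wrist","w6",1.5);print(o['tool_pos'],o['tcp_rot'],bay(o['tool_pos']))
shot("scene","s6",4.5,(180,120,340,250))
E
```

```text
[ 615.29445198 -152.67027289  240.61339728] [ 3.14140243e+00 -1.56213884e-04  1.66104452e+00] [[-107.34500148    2.94662963]]
```

View pics/w6.png

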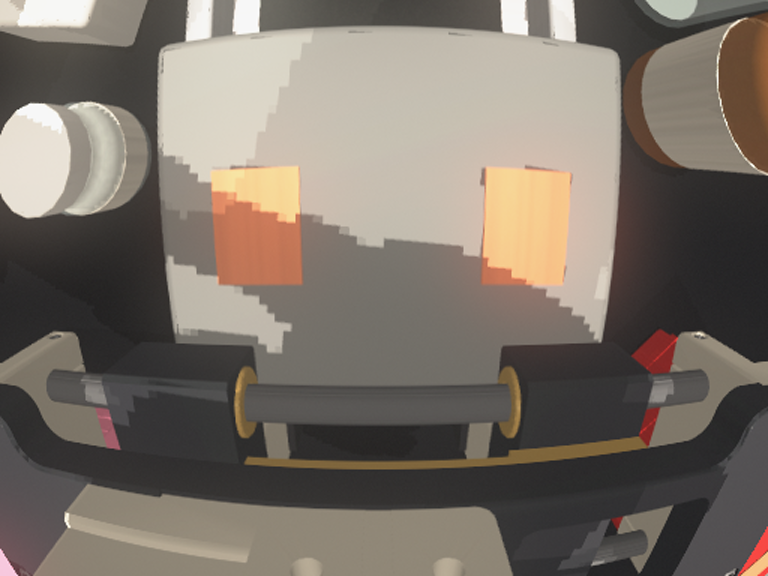

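View pics/s6.png

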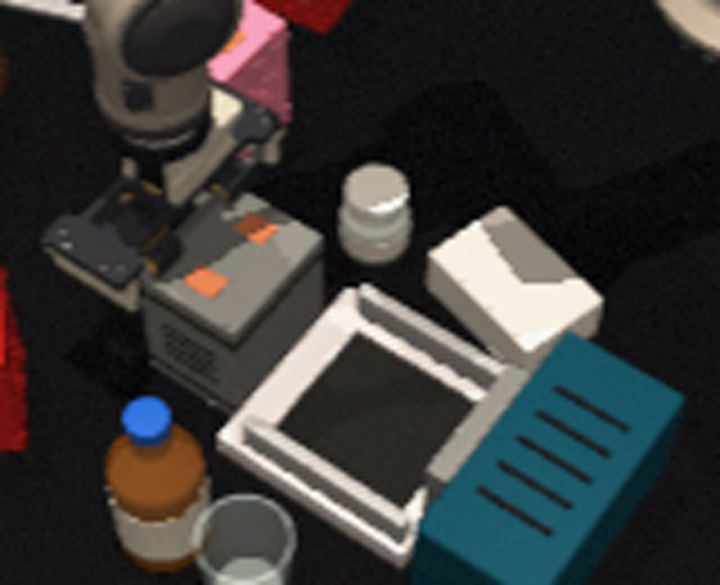

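```bash
python3 - <<'E'
from h import *
np.set_printoptions(suppress=True,precision=1)
o=status.get_obs()
P=wray(o,(np.array([(160,49),(620,50)])+.5)/1.5-.5,125);print(bay(P),np.degrees(np.arctan2(*(P[1]-P[0])[1::-1])))
P=wray(o,(np.array([(212,8),(550,8)])+.5)/1.5-.5,52);print('rails outer/inner?',bay(P))
E
```

```text
[[  0.5  53. ]
 [  1.5 -54.8]] 5.75858284393696
rails outer/inner? [[ 38.8  68.5]
 [ 39.4 -66.4]]
```

Request:
{"method": "play_rows", "body": {
  "commands": [
    {"offset":[0,0,-0.022],"twist":0},
    {"offset":[0,0,-0.021],"twist":0},
    {"offset":[0.005,0.001,0],"twist":0},
    {"offset":[0.002,0,0],"twist":0},
    {"offset":[0.001,0,0],"twist":0}
  ]
}}

```text
time: 7.75
tool_pos: [616.3, -145.3, 285.0]
tcp_rot: [3.137, 0.007, 1.663]
contact_force: [2.1, -12.2, 9.8]
grip_width: 50.0
```

Request:
{"method": "play_rows", "body": {
  "commands": [
    {"offset":[0.002,0,-0.001],"twist":0},
    {"offset":[0.002,0,-0.002],"twist":0}
  ]
}}

```text
time: 7.95
tool_pos: [616.0, -141.9, 287.9]
tcp_rot: [3.137, 0.007, 1.662]
contact_force: [2.2, -11.3, 7.4]
grip_width: 49.9
```

Request:
{"method": "play_rows", "body": {
  "commands": [
    {"offset":[0.004,0,-0.006],"twist":0},
    {"offset":[0.004,0,-0.005],"twist":0}
  ]
}}

```text
time: 8.15
tool_pos: [614.8, -132.1, 297.2]
tcp_rot: [3.14, 0.001, 1.662]
contact_force: [2.3, -3.4, 0.1]
grip_width: 49.9
```

Request:
{"method": "play_rows", "body": {
  "commands": [
    {"offset":[0.005,0,-0.004],"twist":0},
    {"offset":[0.005,0,-0.004],"twist":0}
  ]
}}

```text
time: 8.35
tool_pos: [613.4, -121.3, 304.9]
tcp_rot: [-3.141, -0.0, 1.662]
contact_force: [0.4, -2.3, -1.1]
grip_width: 50.1
```

Request:
{"method": "play_rows", "body": {
  "commands": [
    {"offset":[0.0055,0,-0.002],"twist":0},
    {"offset":[0.0055,0,-0.0025],"twist":0}
  ]
}}

```text
time: 8.55
tool_pos: [612.3, -110.4, 310.0]
tcp_rot: [-3.141, -0.0, 1.662]
contact_force: [0.4, -2.2, 1.1]
grip_width: 50.1
```

```bash
python3 - <<'E'
from h import *
o=shot("scene","s7",4.5,(180,120,340,250));print(o['tool_pos'],bay(o['tool_pos']),o['contact_force'])
E
```

```text
[ 612.33342481 -110.35821933  309.97138641] [[-64.93872193   2.0606198 ]] [ 0.44809413 -2.23390658  1.09347819]
```

View pics/s7.png

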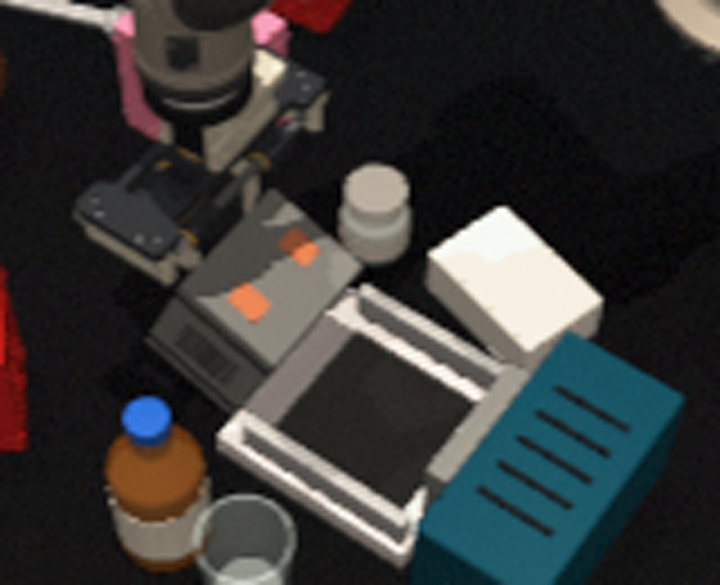

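Request:
{"method": "play_rows", "body": {
  "commands": [
    {"offset":[0.0056,0,-0.0024],"twist":0},
    {"offset":[0.0056,0,-0.0021],"twist":0},
    {"offset":[0.0057,0,-0.002],"twist":0}
  ]
}}

```text
time: 8.9
tool_pos: [610.8, -93.4, 316.3]
tcp_rot: [-3.141, -0.001, 1.662]
contact_force: [0.4, -1.6, -0.5]
grip_width: 50.2
```

Request:
{"method": "play_rows", "body": {
  "commands": [
    {"offset":[0.0058,0,-0.0017],"twist":0},
    {"offset":[0.006,0,-0.0015],"twist":0},
    {"offset":[0.006,0,-0.0012],"twist":0}
  ]
}}

```text
time: 9.2
tool_pos: [609.3, -75.7, 321.0]
tcp_rot: [-3.141, -0.0, 1.662]
contact_force: [0.1, -0.6, -0.1]
grip_width: 49.9
```

Request:
{"method": "play_rows", "body": {
  "commands": [
    {"offset":[0.006,0,-0.001],"twist":0},
    {"offset":[0.006,0,-0.0007],"twist":0}
  ]
}}

```text
time: 9.4
tool_pos: [608.2, -63.8, 322.7]
tcp_rot: [-3.142, -0.0, 1.662]
contact_force: [0.1, -0.9, -0.1]
grip_width: 50.4
```

```bash
python3 - <<'E'
from h import *
o=shot("scene","s8",4.5,(180,120,340,250));print(o['tool_pos'],bay(o['tool_pos']),o['contact_force'])
E
```

```text
[608.20883498 -63.81702156 322.6661136 ] [[-18.21524697   1.95008563]] [ 0.07076141 -0.90773036 -0.13219654]
```

View pics/s8.png

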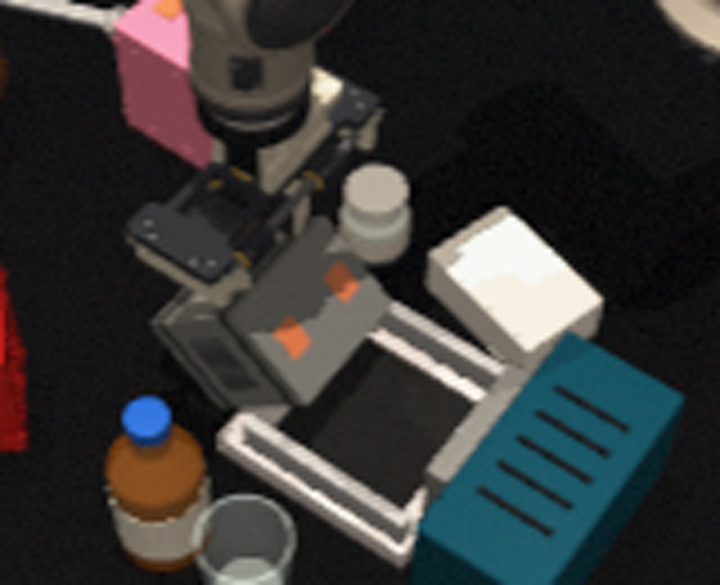

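Request:
{"method": "play_rows", "body": {
  "commands": [
    {"offset":[0.006,0,-0.0003],"twist":0},
    {"offset":[0.006,0,0],"twist":0},
    {"offset":[0.006,0,0],"twist":0}
  ]
}}

```text
time: 9.75
tool_pos: [606.6, -46.0, 322.8]
tcp_rot: [-3.141, -0.0, 1.662]
contact_force: [-0.4, -0.6, 0.5]
grip_width: 49.8
```

Request:
{"method": "play_rows", "body": {
  "commands": [
    {"offset":[0.005,0,0],"twist":0},
    {"offset":[0.003,0,0],"twist":0},
    {"offset":[0,0,0],"twist":0}
  ]
}}

```text
time: 10.05
tool_pos: [605.9, -38.0, 322.9]
tcp_rot: [-3.142, -0.0, 1.663]
contact_force: [0.6, -0.3, -0.0]
grip_width: 50.3
```

```bash
python3 - <<'E'
from h import *
o=shot("scene","s9",4.5,(180,120,340,250));print(o['tool_pos'],bay(o['tool_pos']),o['contact_force'])
E
```

```text
[605.88393312 -38.0386912  322.90829171] [[7.66770192 1.92906253]] [ 0.58806992 -0.26665117 -0.03100518]
```

View pics/s9.png

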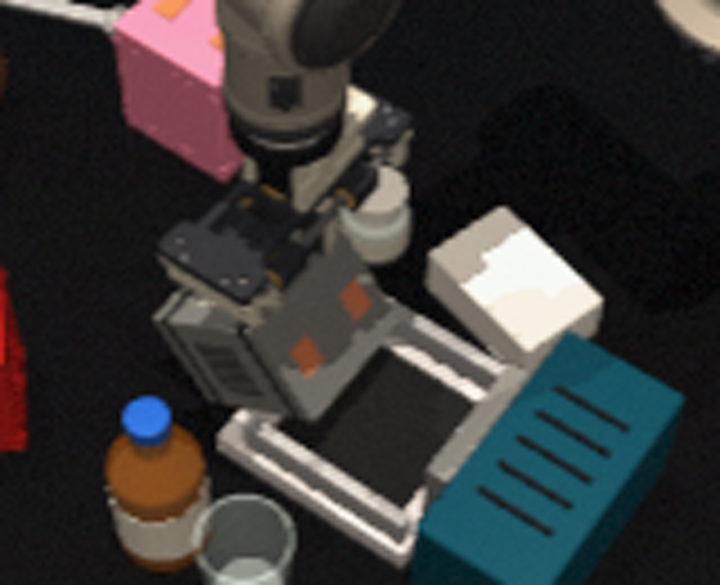

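Request:
{"method": "play_rows", "body": {
  "commands": [
    {"offset":[0.001,0,0],"twist":0},
    {"offset":[0,0,0],"twist":0},
    {"offset":[0,0,0],"twist":0}
  ]
}}

```text
time: 10.4
tool_pos: [605.8, -37.7, 322.9]
tcp_rot: [3.142, -0.0, 1.662]
contact_force: [0.0, 0.0, 0.5]
grip_width: 50.2
```

```bash
python3 - <<'E'
from h import *
o=shot("scene","s10",4.5,(180,120,340,250));print(o['tool_pos'],bay(o['tool_pos']),o['contact_force'])
E
```

```text
[605.84845396 -37.68503371 322.91461406] [[8.02311946 1.93234278]] [0.0227337  0.02581142 0.54767141]
```

View pics/s10.png

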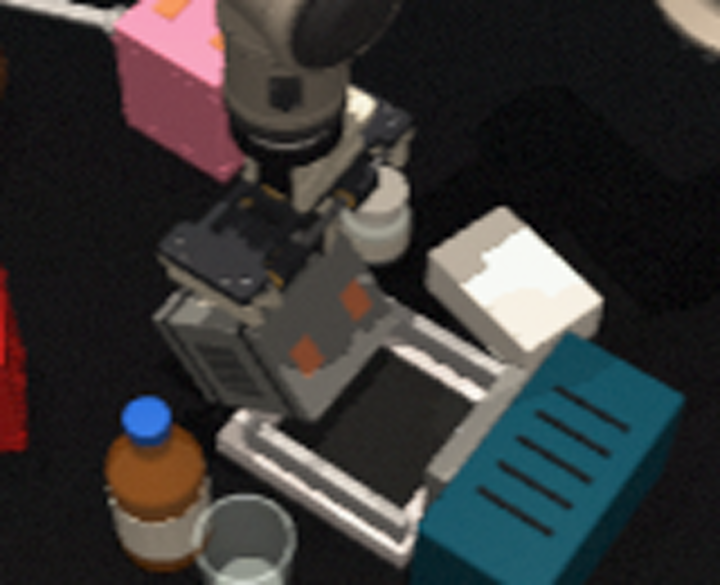

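Request:
{"method": "play_rows", "body": {
  "commands": [
    {"offset":[0.004,0,0],"twist":0},
    {"offset":[0.004,0,0],"twist":0},
    {"offset":[0.004,0,0],"twist":0}
  ]
}}

```text
time: 10.75
tool_pos: [604.7, -25.1, 322.9]
tcp_rot: [3.141, -0.0, 1.662]
contact_force: [0.1, 1.6, 0.1]
grip_width: 50.1
```

Request:
{"method": "play_rows", "body": {
  "commands": [
    {"offset":[0,0,0],"twist":0},
    {"offset":[0,0,0],"twist":0},
    {"offset":[0,0,0],"twist":0}
  ]
}}

```text
time: 11.05
tool_pos: [604.8, -25.6, 323.0]
tcp_rot: [3.141, 0.0, 1.662]
contact_force: [0.1, -0.2, 1.2]
grip_width: 50.0
```

```bash
python3 - <<'E'
from h import *
o=shot("scene","s11",4.5,(180,120,340,250));print(o['tool_pos'],bay(o['tool_pos']),o['contact_force'])
E
```

```text
[604.76291192 -25.57581103 323.02239024] [[20.18089089  1.91592706]] [ 0.0743669  -0.22494006  1.23158342]
```

View pics/s11.png

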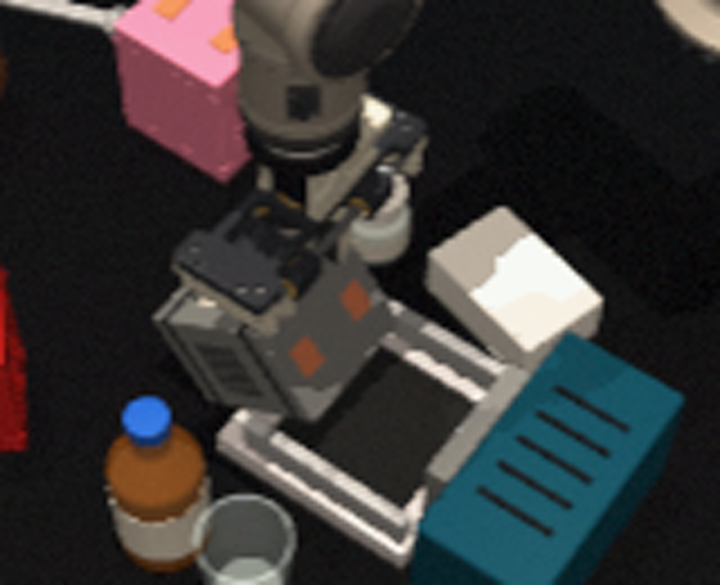

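```bash
python3 - <<'E'
from h import *
o=shot("wrist","w11",1.5)
shot("top","t11",4.2,(170,105,350,245))
E
```

```text
(no output)
```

View pics/w11.png

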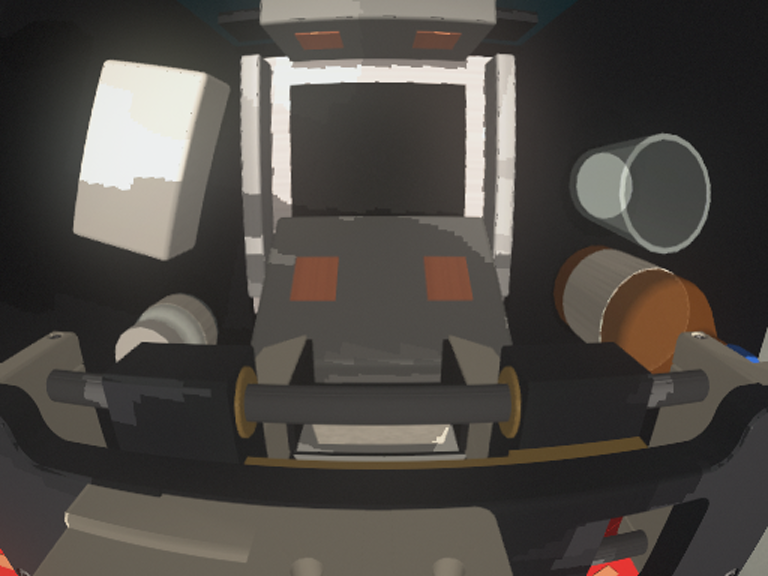

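View pics/t11.png

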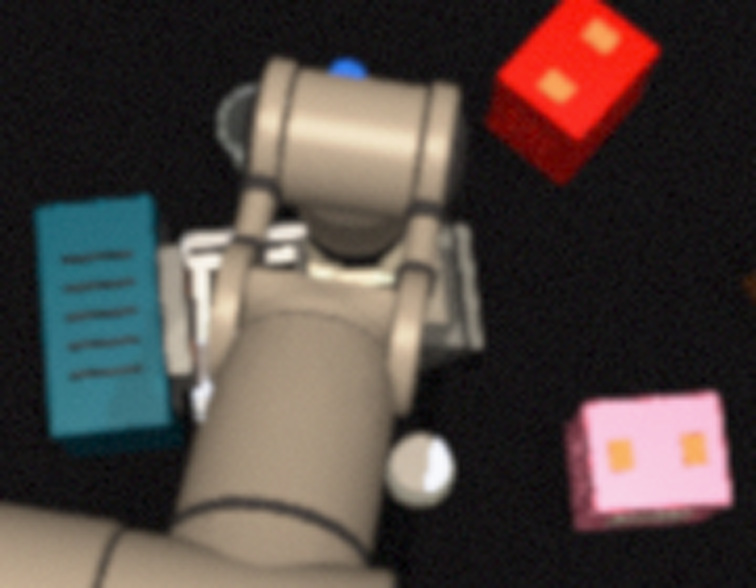

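```bash
python3 - <<'E'
from h import *
shot("wrist","w12",4,(150,130,350,280))
shot("scene","s12",6,(200,150,330,240))
E
```

```text
(no output)
```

View pics/w12.png

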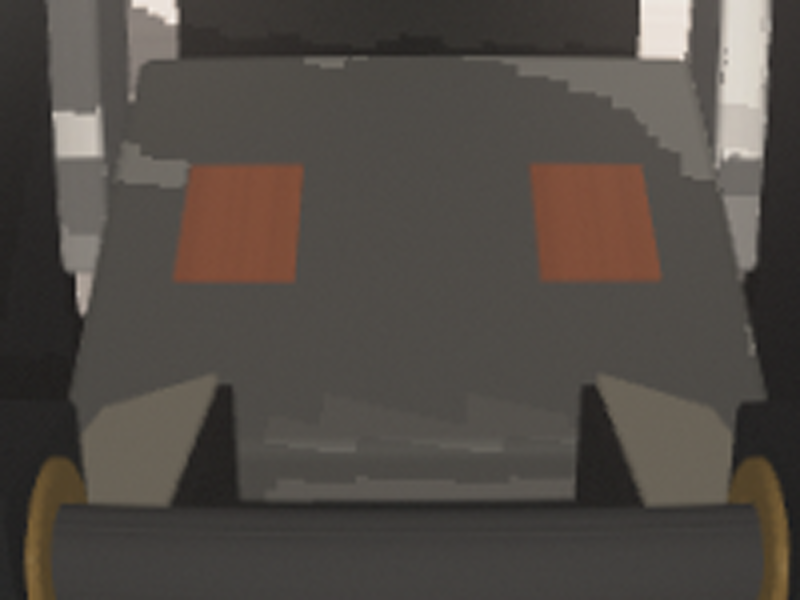

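View pics/s12.png

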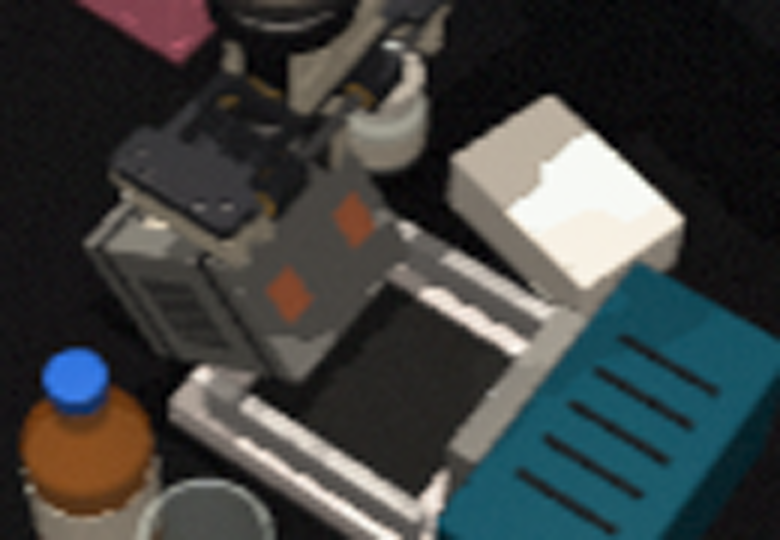

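```bash
cat >> h.py <<'E'
def wproj(obs,P):
    p=viewer.camera_params("wrist");f=192/np.tan(np.radians(p['fov_y'])/2)
    T=p['T_tool_cam'];R=Ro.from_euler('xyz',obs['tcp_rot']).as_matrix()
    c=((P-obs['tool_pos'])@R-T[:3,3])@T[:3,:3];r=np.linalg.norm(c[:,:2],axis=1);th=np.arctan2(r,c[:,2])
    return c[:,:2]/r[:,None]*(f*th)[:,None]+[p['cx'],p['cy']]
def bayw(Q): # bay->world
    c,s=np.cos(TH),np.sin(TH);R=np.array([[c,-s,0],[s,c,0],[0,0,1]]);return Q@R.T+[B[0],B[1],0]
def packpts(L,th,x0,y0,z0,psi=0):
    # local L (pack frame, rel to pack top centre), tipped by th about bay y
    R=Ro.from_euler('zy',[0,th]).as_matrix(); R=Ro.from_euler('z',psi).as_matrix()@Ro.from_euler('y',th).as_matrix()
    return bayw(L@R.T+[x0,y0,z0])
E
python3 - <<'E'
from h import *
from scipy.optimize import least_squares
np.set_printoptions(suppress=True,precision=2)
o5=dict(tool_pos=np.array([616.11,-148.93,243.19]),tcp_rot=np.array([3.13479,.005715,1.66126]))
g=lambda a:(np.array(a)+.5)/1.5-.5
P=bay(wray(o5,g([(209,190),(293,188),(297,303),(215,303),(473,188),(558,191),(552,303),(472,303)]),125))
F=bay(wray(o5,g([(155,72),(609,72)]),125));print(P-[F[:,0].mean()-45,F[:,1].mean()],F)
o=status.get_obs()
# local: terminals +-? 
uv=crop([(143,60),(690,60),(190,164),(303,164),(296,282),(175,281),(530,164),(642,164),(660,282),(541,281),(70,392),(767,396)],[150,130],4)
def L(a,b,c,d): # a=half x of terminals, y inner b, outer c
    return np.array([(45,55,0),(45,-55,0),(a+d,c,0),(a+d,b,0),(-a+d,b,0),(-a+d,c,0),(a+d,-b,0),(a+d,-c,0),(-a+d,-c,0),(-a+d,-b,0),(-45,55,0),(-45,-55,0)],float)
f=lambda v:(wproj(o,packpts(L(*v[5:9]),*v[:5]))-uv).ravel()
r=least_squares(f,[.85,40,0,130,0,13,20,40,0],loss='soft_l1');print(r.x,r.cost);print(r.fun.reshape(-1,2))
th,x0,y0,z0=r.x[:4]
for n,l in dict(top=(0,0,0),ftop=(45,0,0),rtop=(-45,0,0),fbot=(45,0,-125),rbot=(-45,0,-125)).items():
    print(n,x0+l[0]*np.cos(th)+l[2]*np.sin(th), z0-l[0]*np.sin(th)+l[2]*np.cos(th))
E
```

```text
[[ 15.01  40.25]
 [ 14.59  20.27]
 [-12.13  20.39]
 [-12.18  40.92]
 [ 14.65 -19.83]
 [ 14.91 -40.56]
 [-12.4  -41.38]
 [-12.24 -20.81]] [[ -2.71  53.02]
 [ -2.1  -55.08]]
[-0.34 28.89 -0.56 55.11 -0.   15.15 25.   49.49  4.89] 77.24836523581166
[[ -0.24  -0.53]
 [  0.31  -0.24]
 [ -2.35   0.11]
 [ -1.68  -0.07]
 [  1.8   -0.23]
 [  4.93  -0.05]
 [  1.64   0.02]
 [  2.41   0.29]
 [ -5.98  -0.2 ]
 [ -3.23   0.08]
 [ 29.45   1.03]
 [-31.42   0.08]]
top 28.892361974192028 55.11174222963027
ftop 71.2957622250895 70.176656672208
rtop -13.511038276705456 40.04682778705254
fbot 113.14274678780542 -47.61056624695168
rbot 28.33594628601046 -77.74039513210712
```

```bash
python3 - <<'E'
from h import *
from scipy.optimize import least_squares
np.set_printoptions(suppress=True,precision=2)
o=status.get_obs()
uv=crop([(143,60),(690,60),(190,164),(303,164),(296,282),(175,281),(530,164),(642,164),(660,282),(541,281)],[150,130],4)
a,b,c,d=13.6,20.3,40.8,1.2
L=np.array([(45,55,0),(45,-55,0),(a+d,c,0),(a+d,b,0),(-a+d,b,0),(-a+d,c,0),(a+d,-b,0),(a+d,-c,0),(-a+d,-c,0),(-a+d,-b,0)],float)
f=lambda v:(wproj(o,packpts(L,*v))-uv).ravel()
for g in (.5,.9,1.2):
  r=least_squares(f,[g,40,0,110,0]);print(r.x,r.cost)
print(r.fun.reshape(-1,2))
th,x0,y0,z0=r.x[:4]
for n,l in dict(top=(0,0,0),ftop=(45,0,0),rtop=(-45,0,0),fbot=(45,0,-125),rbot=(-45,0,-125)).items():
    print(n,x0+l[0]*np.cos(th)+l[2]*np.sin(th), z0-l[0]*np.sin(th)+l[2]*np.cos(th))
print(bay(o['tool_pos']),o['tool_pos'][2]-178)
print(wproj(o,packpts(np.array([(-45,55,0),(-45,-55,0.)]),*r.x))*1)
print(crop([(70,392),(767,396)],[150,130],4))
E
```

```text
[  0.97  45.76  -0.4  106.31   0.  ] 0.7112873446412374
[  0.97  45.76  -0.4  106.31   0.  ] 0.7112873446407881
[  0.97  45.76  -0.4  106.31   0.  ] 0.7112873446408453
[[-0.18 -0.27]
 [-0.26 -0.14]
 [ 0.62  0.22]
 [ 0.36  0.03]
 [-0.22 -0.14]
 [-0.41  0.05]
 [-0.1   0.06]
 [-0.25  0.28]
 [ 0.47 -0.21]
 [-0.05  0.1 ]]
top 45.76394693335577 106.30910292845034
ftop 71.02512795004627 69.0683626881974
rtop 20.50276591666527 143.5498431687033
fbot -32.42137271732304 -1.1015845803873248
rbot -82.94373475070404 73.37989590011857
[[20.08  1.94]] 144.98148136253036
[[164.3  241.28]
 [344.07 241.08]]
[[167.12 227.62]
 [341.38 228.62]]
```

The wrist picture (w12: front-top corners at (143,60) and (690,60), terminals at (245,222) and (595,222)) shows the pack leaning at about 0.97 rad. Its lower front edge has slid down onto the bench, and the fingers have slipped over its upper rear corner. I'll go round and push on its lower rear edge, which swings it up and round the sill.

Request:
{"method": "play_rows", "body": {
  "commands": [
    {"offset":[-0.005,0,-0.008],"twist":0},
    {"offset":[-0.033,0,0],"twist":0},
    {"offset":[-0.034,0,0],"twist":0},
    {"offset":[-0.034,0,0],"twist":0},
    {"offset":[-0.034,0,0],"twist":0}
  ]
}}

```text
time: 11.8
tool_pos: [617.5, -166.6, 331.5]
tcp_rot: [3.141, 0.0, 1.662]
contact_force: [0.3, -0.5, -0.3]
grip_width: 49.9
```

Request:
{"method": "play_rows", "body": {
  "commands": [
    {"offset":[0,0,0.03],"twist":0},
    {"offset":[0,0,0.03],"twist":0},
    {"offset":[0,0,0.03],"twist":0},
    {"offset":[0,0,0.005],"twist":0},
    {"offset":[0,0,0],"twist":0}
  ]
}}

```text
time: 12.3
tool_pos: [617.5, -165.2, 235.6]
tcp_rot: [-3.14, -0.001, 1.662]
contact_force: [0.5, 0.5, 0.5]
grip_width: 50.1
```

```bash
python3 - <<'E'
from h import *
o=shot("wrist","w13",1.5);print(o['tool_pos'],bay(o['tool_pos']),o['contact_force'])
shot("scene","s13",6,(200,150,330,240))
E
```

```text
[ 617.46820013 -165.20924105  235.64936565] [[-120.02937665    1.9182668 ]] [0.51353933 0.53522308 0.52132975]
```

View pics/w13.png

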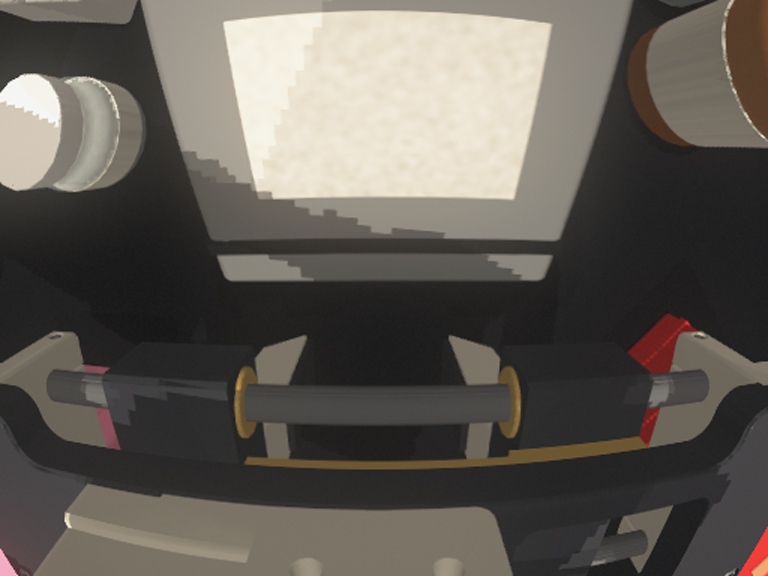

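View pics/s13.png

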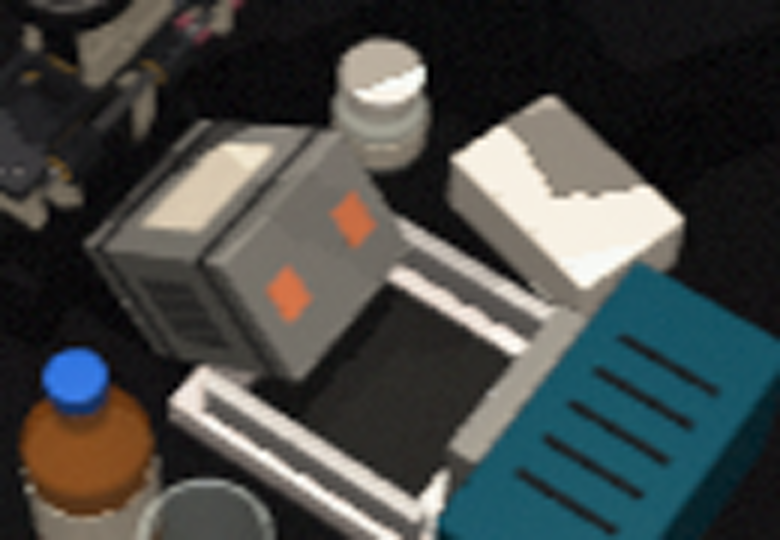

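Request:
{"method": "play_rows", "body": {
  "commands": [
    {"offset":[0.012,0,0],"twist":0},
    {"offset":[0.008,0,0],"twist":0},
    {"offset":[0.003,0,0],"twist":0},
    {"offset":[0.002,0,0],"twist":0}
  ]
}}

```text
time: 12.8
tool_pos: [615.4, -139.7, 236.8]
tcp_rot: [3.14, 0.002, 1.663]
contact_force: [-0.2, -5.1, 3.0]
grip_width: 50.1
```

Request:
{"method": "play_rows", "body": {
  "commands": [
    {"offset":[0.002,0,0],"twist":0},
    {"offset":[0.002,0,-0.001],"twist":0}
  ]
}}

```text
time: 13.0
tool_pos: [615.2, -137.9, 238.3]
tcp_rot: [3.139, 0.005, 1.662]
contact_force: [-2.4, -11.8, 6.6]
grip_width: 50.2
```

Request:
{"method": "play_rows", "body": {
  "commands": [
    {"offset":[0.002,0,-0.001],"twist":0},
    {"offset":[0.002,0,-0.001],"twist":0}
  ]
}}

```text
time: 13.2
tool_pos: [614.9, -135.2, 241.2]
tcp_rot: [3.138, 0.007, 1.662]
contact_force: [-3.5, -16.5, 10.8]
grip_width: 50.1
```

Request:
{"method": "play_rows", "body": {
  "commands": [
    {"offset":[0,0,-0.003],"twist":0},
    {"offset":[0,0,-0.003],"twist":0}
  ]
}}

```text
time: 13.4
tool_pos: [614.6, -133.3, 246.1]
tcp_rot: [3.14, 0.002, 1.661]
contact_force: [0.3, -2.3, 1.3]
grip_width: 50.0
```

```bash
python3 - <<'E'
from h import *
o=shot("scene","s14",6,(200,150,330,240));print(o['tool_pos'],bay(o['tool_pos']),o['contact_force'])
E
```

```text
[ 614.60956932 -133.34305987  246.05388276] [[-88.03525888   1.8770184 ]] [ 0.33767225 -2.25628764  1.30592869]
```

View pics/s14.png

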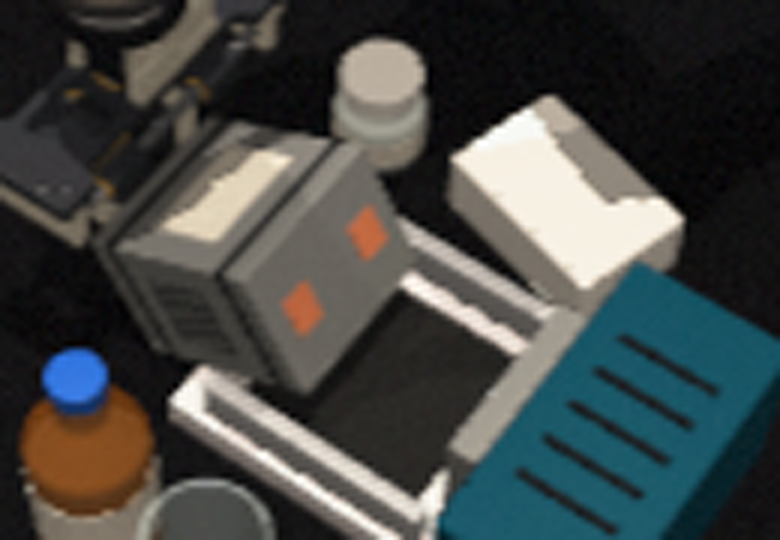

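Request:
{"method": "play_rows", "body": {
  "commands": [
    {"offset":[0.003,0,-0.002],"twist":0},
    {"offset":[0.003,0,-0.003],"twist":0}
  ]
}}

```text
time: 13.65
tool_pos: [613.7, -125.5, 249.4]
tcp_rot: [-3.14, -0.001, 1.662]
contact_force: [-0.4, 0.4, -0.2]
grip_width: 50.2
```

Request:
{"method": "play_rows", "body": {
  "commands": [
    {"offset":[0.003,0,-0.003],"twist":0},
    {"offset":[0.003,0,-0.003],"twist":0}
  ]
}}

```text
time: 13.85
tool_pos: [613.3, -119.4, 255.9]
tcp_rot: [-3.141, -0.001, 1.662]
contact_force: [0.2, -0.0, 0.1]
grip_width: 50.4
```

```bash
python3 - <<'E'
from h import *
o=shot("scene","s15",6,(200,150,330,240));print(o['tool_pos'],bay(o['tool_pos']),o['contact_force'])
E
```

```text
[ 613.33649965 -119.43821676  255.87697798] [[-74.07226097   1.88461681]] [ 0.19738234 -0.00063755  0.14603116]
```

View pics/s15.png

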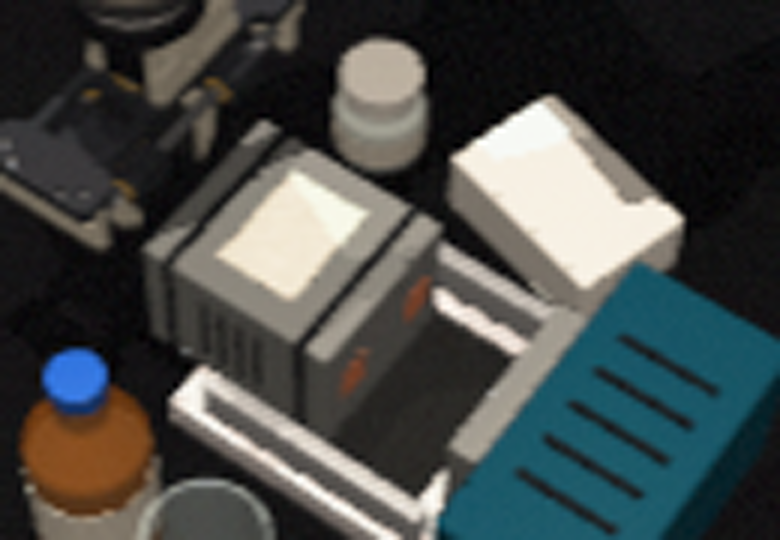

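Request:
{"method": "play_rows", "body": {
  "commands": [
    {"offset":[-0.002,0.002,0.01],"twist":0},
    {"offset":[0,0,0.012],"twist":0},
    {"offset":[0,0,0],"twist":0}
  ]
}}

```text
time: 14.2
tool_pos: [614.8, -121.9, 231.0]
tcp_rot: [-3.137, -0.002, 1.662]
contact_force: [0.4, -1.5, -0.0]
grip_width: 50.1
```

```bash
python3 - <<'E'
from h import *
o=shot("wrist","w16",1.5);print(o['tool_pos'],bay(o['tool_pos']),o['contact_force'])
E
```

```text
[ 614.76346085 -121.89607057  231.00925391] [[-76.64932841   0.68629005]] [ 0.38664585 -1.5296906  -0.00665076]
```

View pics/w16.png

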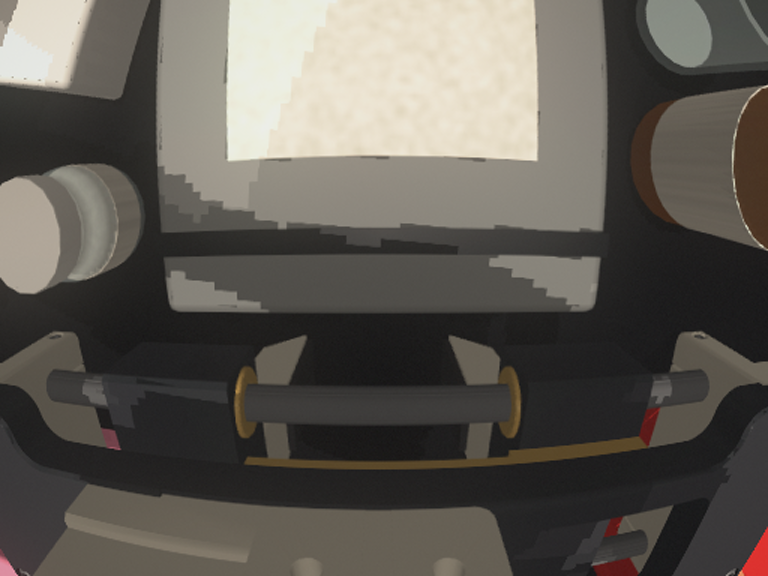

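```bash
python3 - <<'E'
from h import *
np.set_printoptions(suppress=True,precision=1)
o=status.get_obs();print(o['tool_pos'])
P=wray(o,(np.array([(170,309),(595,309)])+.5)/1.5-.5,112);print(bay(P))
E
```

```text
[ 615.1 -122.   231.9]
[[-34.3  53.7]
 [-34.2 -56. ]]
```

Request:
{"method": "play_rows", "body": {
  "commands": [
    {"offset":[0,0,-0.001],"twist":0},
    {"offset":[0.01,0,0],"twist":0}
  ]
}}

```text
time: 14.45
tool_pos: [614.8, -112.8, 235.3]
tcp_rot: [3.141, 0.001, 1.66]
contact_force: [0.2, 0.5, 1.1]
grip_width: 50.1
```

Request:
{"method": "play_rows", "body": {
  "commands": [
    {"offset":[0.01,0,0],"twist":0},
    {"offset":[0.006,0,0],"twist":0},
    {"offset":[0.003,0,0],"twist":0},
    {"offset":[0.003,0,0],"twist":0},
    {"offset":[0.003,0,0],"twist":0}
  ]
}}

```text
time: 14.95
tool_pos: [612.5, -87.6, 235.3]
tcp_rot: [3.141, 0.002, 1.662]
contact_force: [0.2, -5.4, 0.4]
grip_width: 50.0
```

Request:
{"method": "play_rows", "body": {
  "commands": [
    {"offset":[0.004,0,0],"twist":0},
    {"offset":[0.004,0,0],"twist":0},
    {"offset":[0.004,0,0],"twist":0}
  ]
}}

```text
time: 15.25
tool_pos: [611.4, -75.8, 235.2]
tcp_rot: [3.141, 0.002, 1.662]
contact_force: [0.9, -4.5, -0.2]
grip_width: 50.0
```

Request:
{"method": "play_rows", "body": {
  "commands": [
    {"offset":[0.005,0,0],"twist":0},
    {"offset":[0.005,0,0],"twist":0},
    {"offset":[0.005,0,0],"twist":0},
    {"offset":[0.005,0,0],"twist":0}
  ]
}}

```text
time: 15.65
tool_pos: [609.6, -55.8, 235.2]
tcp_rot: [3.141, 0.001, 1.662]
contact_force: [1.5, -4.3, 0.6]
grip_width: 50.3
```

Request:
{"method": "play_rows", "body": {
  "commands": [
    {"offset":[0.005,0,0],"twist":0},
    {"offset":[0.005,0,0],"twist":0},
    {"offset":[0.005,0,0],"twist":0}
  ]
}}

```text
time: 15.95
tool_pos: [608.3, -40.9, 235.2]
tcp_rot: [3.141, 0.001, 1.662]
contact_force: [0.8, -5.8, 1.0]
grip_width: 49.9
```

```bash
python3 - <<'E'
from h import *
o=shot("wrist","w17",1.5);print(o['tool_pos'],bay(o['tool_pos']),o['contact_force'])
E
```

```text
[608.26715481 -40.91421335 235.2450617 ] [[ 4.58801674 -0.18373478]] [ 0.75321955 -5.84020998  0.98303562]
```

View pics/w17.png

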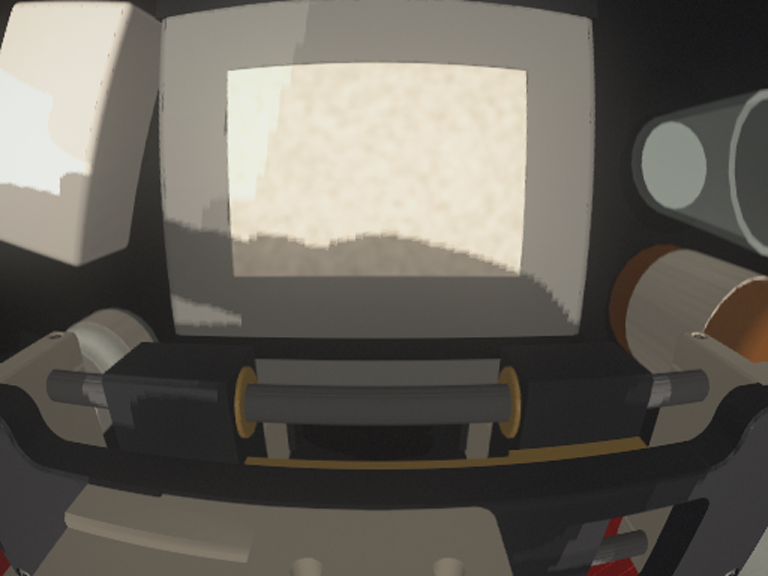

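Request:
{"method": "play_rows", "body": {
  "commands": [
    {"offset":[0.005,0,0],"twist":0},
    {"offset":[0.005,0,0],"twist":0},
    {"offset":[0.004,0,0],"twist":0},
    {"offset":[0.003,0,0],"twist":0}
  ]
}}

```text
time: 16.4
tool_pos: [606.7, -23.9, 235.2]
tcp_rot: [3.141, 0.001, 1.662]
contact_force: [0.7, -5.6, -0.1]
grip_width: 50.1
```

Request:
{"method": "play_rows", "body": {
  "commands": [
    {"offset":[0.002,0,0],"twist":0},
    {"offset":[0.002,0,0],"twist":0}
  ]
}}

```text
time: 16.6
tool_pos: [606.4, -20.1, 235.3]
tcp_rot: [3.141, 0.001, 1.662]
contact_force: [0.6, -6.2, 0.2]
grip_width: 50.1
```

Request:
{"method": "play_rows", "body": {
  "commands": [
    {"offset":[0.001,0,0],"twist":0},
    {"offset":[0.001,0,0],"twist":0}
  ]
}}

```text
time: 16.8
tool_pos: [606.2, -18.2, 235.2]
tcp_rot: [3.141, 0.001, 1.662]
contact_force: [1.0, -5.7, 0.9]
grip_width: 50.0
```

Request:
{"method": "play_rows", "body": {
  "commands": [
    {"offset":[0.001,0,0],"twist":0},
    {"offset":[0.001,0,0],"twist":0}
  ]
}}

```text
time: 17.0
tool_pos: [606.3, -17.4, 235.4]
tcp_rot: [3.14, 0.004, 1.663]
contact_force: [1.0, -15.0, 0.3]
grip_width: 50.2
```

Request:
{"method": "play_rows", "body": {
  "commands": [
    {"offset":[0.0001,0,0],"twist":0},
    {"offset":[0,0,0],"twist":0}
  ]
}}

```text
time: 17.2
tool_pos: [606.3, -17.4, 235.4]
tcp_rot: [3.14, 0.004, 1.663]
contact_force: [1.4, -11.7, -1.2]
grip_width: 49.8
```

Request:
{"method": "play_rows", "body": {
  "commands": [
    {"offset":[0.0006,0,0],"twist":0}
  ]
}}

```text
time: 17.3
tool_pos: [606.3, -17.2, 235.4]
tcp_rot: [3.14, 0.005, 1.663]
contact_force: [1.3, -17.3, -0.2]
grip_width: 50.1
```

Request:
{"method": "play_rows", "body": {
  "commands": [
    {"offset":[0,0,0],"twist":0}
  ]
}}

```text
time: 17.4
tool_pos: [606.3, -17.3, 235.4]
tcp_rot: [3.14, 0.005, 1.663]
contact_force: [1.5, -15.9, -1.2]
grip_width: 50.2
```

Request:
{"method": "play_rows", "body": {
  "commands": [
    {"offset":[0,0,0],"twist":0},
    {"offset":[0,0,0],"twist":0},
    {"offset":[0,0,0],"twist":0}
  ]
}}

```text
time: 17.7
tool_pos: [606.3, -17.3, 235.4]
tcp_rot: [3.14, 0.005, 1.663]
contact_force: [0.8, -14.9, -1.0]
grip_width: 50.1
```

Request:
{"method": "play_rows", "body": {
  "commands": [
    {"offset":[0,0,0],"twist":0},
    {"offset":[0,0,0],"twist":0},
    {"offset":[0,0,0],"twist":0}
  ]
}}

```text
time: 18.0
tool_pos: [606.3, -17.3, 235.4]
tcp_rot: [3.14, 0.005, 1.663]
contact_force: [3.3, -14.6, -1.3]
grip_width: 50.1
```

Request:
{"method": "play_rows", "body": {
  "commands": [
    {"offset":[0,0,0],"twist":0},
    {"offset":[0,0,0],"twist":0},
    {"offset":[0,0,0],"twist":0}
  ]
}}

```text
time: 18.3
tool_pos: [606.3, -17.3, 235.4]
tcp_rot: [3.14, 0.005, 1.663]
contact_force: [1.2, -14.2, -0.4]
grip_width: 49.6
```

Request:
{"method": "play_rows", "body": {
  "commands": [
    {"offset":[0,0,0],"twist":0},
    {"offset":[0,0,0],"twist":0},
    {"offset":[0,0,0],"twist":0}
  ]
}}

```text
time: 18.6
tool_pos: [606.3, -17.3, 235.4]
tcp_rot: [3.14, 0.005, 1.663]
contact_force: [1.1, -14.1, -0.5]
grip_width: 50.6
```

Request:
{"method": "play_rows", "body": {
  "commands": [
    {"offset":[0.0002,0,0],"twist":0},
    {"offset":[0,0,0],"twist":0},
    {"offset":[0,0,0],"twist":0},
    {"offset":[0,0,0],"twist":0}
  ]
}}

```text
time: 19.0
tool_pos: [606.3, -17.2, 235.4]
tcp_rot: [3.14, 0.005, 1.663]
contact_force: [1.8, -15.7, -0.2]
grip_width: 49.7
```

Request:
{"method": "play_rows", "body": {
  "commands": [
    {"offset":[0,0,0],"twist":0},
    {"offset":[0,0,0],"twist":0},
    {"offset":[0,0,0],"twist":0},
    {"offset":[0,0,0],"twist":0}
  ]
}}

```text
time: 19.4
tool_pos: [606.3, -17.2, 235.4]
tcp_rot: [3.14, 0.005, 1.663]
contact_force: [1.1, -14.9, -0.5]
grip_width: 50.1
```

Request:
{"method": "play_rows", "body": {
  "commands": [
    {"offset":[0,0,0],"twist":0},
    {"offset":[0,0,0],"twist":0},
    {"offset":[0,0,0],"twist":0},
    {"offset":[0,0,0],"twist":0}
  ]
}}

```text
time: 19.8
tool_pos: [606.3, -17.2, 235.4]
tcp_rot: [3.14, 0.005, 1.663]
contact_force: [1.4, -15.2, -1.0]
grip_width: 50.0
```

Request:
{"method": "play_rows", "body": {
  "commands": [
    {"offset":[-0.003,0,0],"twist":0},
    {"offset":[-0.01,0,0],"twist":0},
    {"offset":[-0.03,0,0],"twist":0},
    {"offset":[-0.035,0,0],"twist":0},
    {"offset":[0,0,-0.03],"twist":0}
  ]
}}

```text
time: 20.3
tool_pos: [611.9, -95.7, 261.3]
tcp_rot: [-3.135, -0.002, 1.659]
contact_force: [0.4, 0.5, 0.1]
grip_width: 50.1
```

Request:
{"method": "play_rows", "body": {
  "commands": [
    {"offset":[0,0,-0.04],"twist":0},
    {"offset":[0,0,-0.04],"twist":0},
    {"offset":[0,0,-0.04],"twist":0},
    {"offset":[0,0,-0.02],"twist":0},
    {"offset":[0,0,0],"twist":0}
  ]
}}

```text
time: 20.8
tool_pos: [613.1, -92.3, 408.8]
tcp_rot: [3.135, 0.002, 1.662]
contact_force: [-0.1, 0.5, 0.2]
grip_width: 50.1
```

```bash
python3 - <<'E'
from h import *
o=shot("wrist","w20",1.5);print(o['tool_pos'],o['tcp_rot'],bay(o['tool_pos']),o['contact_force'])
shot("scene","s20",4.5,(170,120,340,250))
E
```

```text
[613.05726758 -92.28705164 408.75749938] [3.13483733e+00 1.89787284e-03 1.66222635e+00] [[-47.0075317   -0.29808047]] [-0.10884297  0.48915221  0.16704472]
```

View pics/w20.png

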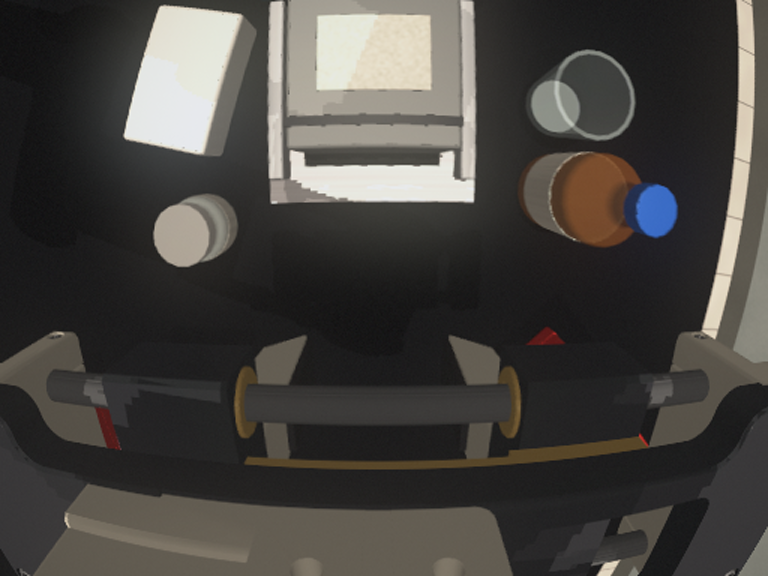

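View pics/s20.png

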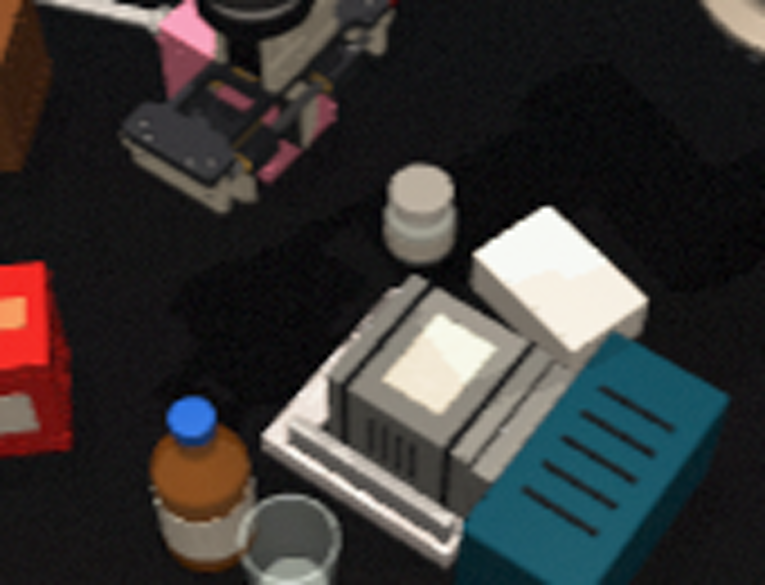

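```bash
python3 - <<'E'
from h import *
np.set_printoptions(suppress=True,precision=1)
g=lambda a:(np.array(a)+.5)/1.5-.5
for k in range(1):
    o=status.get_obs();print(o['tool_pos'])
print('pack end',bay(wray(o,g([(288,148),(461,149)]),112)));print('sill',bay(wray(o,g([(270,203),(475,202)]),22)))
shot("scene","s21",9,(255,175,325,240))
E
```

```text
[612.6 -92.2 404.3]
pack end [[ 42.9  54.4]
 [ 42.2 -51.3]]
sill [[  2.6  88.5]
 [  3.2 -80.8]]
```

View pics/s21.png

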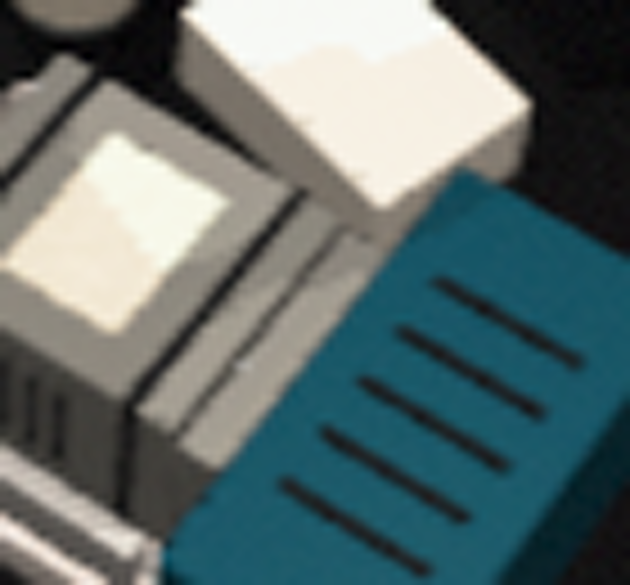

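```bash
python3 -c "
from plant import ticket
print(ticket.close_job())"
```

```text
the job is handed in; nothing more can be done
None
```

The grey pack lies on its side on the deck, its terminal end against the contact block, and the job was handed in at about 21 s of the 69 s allowed.

- **Sliding and squaring:** I pushed the pack upright up to the sill and squared it against it. Forces were 6–12 N on the way. When it met the sill the push reached 21.6 N (23.5 N in total), the highest reading.
- **Tipping:** I tipped it with pushes near its top. At about 0.97 rad it did not drop over: its lower front edge had slid down onto the bench, and my fingertips slipped over its upper corner. I finished the tip by pushing on its lower rear edge instead, with readings up to about 20 N. The tip was therefore not done entirely with a high push on the face, as the task asked.
- **Pressing home:** It slid along the deck at 4–6 N and met the block. I held it there at 14–16 N for about 2.4 s, then backed the hand off and raised it clear.

**Last checks:**
- The pack's end face measures about 40 mm from the sill, where home is 40 mm. It sits square between the rails, and the close-up shows only a thin dark seam between it and the block.
- The jar, tip box, bottle and beaker look unmoved in the last pictures. I did not re-check the driver, wrench and vial rack, but the arm worked well away from them.
- The fixed cameras disagreed by about 7 mm in absolute position. I averaged them with the wrist camera and worked relative to the bay. The force figures are readings at the end of each move call, so a short peak between them could have been missed.

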